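# Plug in the module and press a lamp down on the lamp tester

### The job

Get the grey bench tester ready and test the white lamp: press the yellow plug-in module into the tester's slot until its flange sits flush on the deck, and let go of it. Then take the white lamp from the rack, stand it cap down in the orange sprung ring and push it straight down until the ring is right down on its stop; finish while still holding it pressed down there, as it is a press-to-test tester. Leave the amber lamp, the grey module and everything else on the bench where they are.

Things in the scene. Friction and masses are not known exactly. Their poses are not given: they have to be found in the camera images.
- tester: Lamp tester, fixed to the bench: flat grey enclosure 170 (x) x 220 (y) x 60 mm high with a level deck on top; its front (-x) carries a switch and pilot lights. Origin: centre of its underside, z up. In its frame the ring's axis is at x 0, y +55 mm, the slot's centre at x 0, y -55 mm.
- slot (a point): Centre of the slot's mouth, level with the deck (60 mm above the bench), axes as the tester's. Rectangular recess 47 mm along x, 27 mm along y, 20 mm deep. Two sprung ball catches in its long walls, 9 mm below the deck, press lightly (about 2 N each) on a module's sides, so the last 9 mm or so must be pressed in with about 2 to 4 N; it stays where it is left.
- ring_seat (a point): Centre of the orange ring's flat seat (it moves with the ring); z up. Ring: outer diameter 66 mm, bore 31 mm, plate 8 mm thick, seat 81 mm above the bench at rest, with a raised rim (inner diameter 44 mm, 5 mm high) round the seat. A lamp's cap goes down through the bore into a 32 mm well in the deck, and its shoulder lands on the seat. Three guide pins stand on a 57 mm circle and end at the height of the rim at rest.
- ring (a joint): Travel of the sprung ring in m: 0 up at rest, 0.012 down on its stop. Spring: 2.5 N to start it, 8.5 N on the stop (500 N/m); with the contact pin about 11 N is needed in all. It springs up when let go.
- contact (a joint): Travel in m of the brass contact pin (10 mm diameter) in the well under the ring: 0 at rest, 0.008 at most. The seated lamp's foot meets it after 8 mm of ring travel and pushes it down about 4 mm when the ring is on its stop (about 2.5 N).
- lamp_white: White LED lamp, 95.5 mm tall, 55 to 100 g, loose, standing cap down in the rack. Origin: centre of its flat foot, z up its axis. Screw cap 26 mm diameter from 0 to 27 mm; there a flat shoulder of 38 mm diameter; a light grey neck widening to 48 mm at 54 mm height; a white globe of 55 mm diameter centred 68 mm above the origin.
- lamp_amber: Bystander: same size of lamp with an amber globe and dark neck, in the other hole of the rack. Either lamp may be in either hole.
- rack: Light grey lamp rack, fixed, 190 (x) x 80 (y) x 30 mm high. Origin: centre of its underside. Holes 31 mm in diameter, 22 mm deep, at x -50 and +50 mm, y 0; a lamp's foot stands 8 mm above the bench.
- module_yellow: Yellow plug-in module, 42 mm tall, 48 to 80 g, loose, standing in the tray. Origin: centre of its underside, z up. Black body 44 (x) x 24 (y) mm from 0 to 18 mm (its foot stepped in by 2 mm at the lowest 2 mm, by 1 mm up to 4 mm), yellow flange 54 x 34 mm from 18 to 22 mm, yellow grip rib 30 (x) x 10 (y) mm from 22 to 42 mm. It fits the slot with its x along the slot's x, either way round; home, the flange lies on the deck and the origin is 18 mm below the slot's mouth.
- module_grey: Bystander: same size of module with a grey flange and rib, beside the yellow one in the tray. They may be swapped.
- tray: Grey open tray, fixed, 210 (x) x 120 (y) x 18 mm, walls and floor 5 mm. Origin: centre of its underside. The tray may stand on the robot's right and the rack on its left, or the other way round.
- board: Bystander: small green circuit board, 72 x 52 x 18 mm, loose. Origin: centre of its underside.
- cutters: Bystander: side cutters with yellow handles, 165 mm long, 12 mm high, lying on the bench, loose. Origin: near the pivot.
- solder_spool: Bystander: red and silver solder spool, 54 mm diameter, 40 mm high, loose. Origin: centre of its underside.
- cleaner_bottle: Bystander: clear bottle with blue cap, 56 mm diameter, 130 mm high, loose. Origin: centre of its underside.
- screwdriver: Bystander: red-handled screwdriver, 170 mm long, loose. Origin: near its middle.
Mind the look-alikes: they are no part of the job. What is shaped like the module_yellow but green is not meant. What is shaped like the lamp_white but turquoise is not meant.

How it is judged:
By the outcome, as a careful person would: the job done as asked, in the order asked, and still so for the second after the job is handed in, while the arm keeps its last pose, push and grip.
It also fails if it takes over 69 s, if anything falls off the work surface, if the arm or the gripper's body presses on something with over 40 N, if the wrist force passes 120 N, or if a joint passes its speed limit or range.

### The arm

A 7-joint arm with a two-finger parallel gripper is mounted at the origin on the work surface. World frame = base frame: x ahead of the robot, y to its left, z up, the work surface at z = 0. Lengths are in m, angles in rad, forces in N, time in s.
With the tool pointing down it reaches from about 0.4 to 0.85 m from the base axis. Payload 10.4 kg.
Tool frame: the origin (TCP) lies at the very end of the fingers, on their centre line; the grasp point (between the pads) lies 19 mm behind it; z points along the fingers, x is the direction in which the jaws open and shut, and the axes are right-handed (so a half turn about z gives the same grasp; the last joint's range is limited). The gripper opens to 85 mm and grips with 20 to 120 N. Pads are 22 mm wide; open, the fingers measure 114 mm over their backs; the gripper's body (76 mm by 85 mm) begins 54 mm behind the grasp point. The pads swing forward as they close: fully open they stand 13 mm farther back than shut.
Start: joints at [-1.21, 0.332, -0.065, 1.46, 0.022, 1.35, -0.088], TCP at [0.234, 0.58, 0.231] pointing down, gripper open.
Joint ranges: [-2.6, 2.6], [-0.5, 2.12], [-1.47, 1.34], [0.16, 2.42], [-1.27, 4.41], [0.06, 2.06], [-2.6, 2.6]. Speed limits (rad/s): [2.22, 2.22, 2.79, 2.79, 3.14, 3.14, 3.14].

### API

Orientations are given as [roll, pitch, yaw] about the fixed x, y, z axes, in that order (R = Rz(yaw) Ry(pitch) Rx(roll)).
In Python, from station import bot gives the robot as it stands. The module is installed in compiled form; this text tells all that it offers.
- The arm moves only by the tool carry_out, never from a script. Its argument "deltas" is a list that holds one entry, the list of rows, each a list of 5 numbers: the shift along the tool's x, y, z in m, then the turn about the tool's z in rad, then the finger opening in m, from 0 to 0.0854. In form: [[[dx, dy, dz, yaw, gripper], ...]]. A call has 1 to 10 rows; each row shifts and turns the commanded pose from where the row before left it, along the tool's axes as they then stand; what a row does not reach is not made up. A row lasts 1/8 s, in which the tool goes at most 62.5 mm and 10.7 degrees, less where a joint would pass 70% of its speed; a pose out of reach is approached as far as the arm can. A call is refused whole if a number of a shift passes 0.0625 or a number of a turn 0.188, either way. A call with a gripper value outside its range is refused whole. The fingers move at their own pace and stop on an object; "force" is the grip in N (left out, the last holds). Time passes only in rows, so rows that do not move let the fingers close. It gives the time, the measured TCP pose, the force and the opening at its end, in the units of the state.
- bot.read_state(): the state, without advancing time (a new reading comes with each control period).
- bot.snapshot(name): name is "scene" or "side" or "wrist"; returns the picture (384x512x3 uint8, red, green, blue); there is no depth.
- bot.camera_info(name): a dict with "fx", "fy", "cx", "cy" (pixels), "D" ([k1, k2, p1, p2, k3] as OpenCV has them; the pictures are not rectified), "R" (3x3) and "t" (3): a world point X has camera coordinates R X + t. Camera axes: x right, y down, z forward; pixel columns grow to the right and rows downward; lengths in m; the calibration is good to about 2 mm. A picture is of the moment at which its call begins: read the wrist's pose just before it. camera_info takes no time and is no camera call; for the wrist camera it gives the pose at the moment of the call.
- bot.sign_off(): hands the job in, once; it reports no verdict.
The state is a dict: "time_s": time; "joint_positions": joint angles; "joint_velocities": joint speeds; "effort": joint torques, N m; "tcp_pos": TCP position; "tool_rot": TCP orientation; "wrist_force": force on the tool from outside, world axes, zero at the start; "wrist_torque": the same for the moment, N m; "finger_gap": opening from 0.0 (shut) to 1.0 (fully open).
Only numpy, scipy, OpenCV 4.12 (cv2) and the standard library are available. Lean on these libraries where they do the work, as an engineer would, in place of code of your own. Each camera call takes 0.05 s, during which the arm holds its last target.

## Working session

There is one attempt and no reset: what is moved stays moved. The work goes in short steps, Python scripts to look and compute and a tool call to move; the robot and the scene stay as the last step left them, time stands still between calls to the robot, and variables do not carry over. Pictures are saved under pics/ and viewed, and the job is handed in when it is done.

Besides the shell and the picture viewer there is one more tool, called after "Call:" by a JSON object that holds its "fn" and its "kwargs", one argument or row to a line. carry_out: Moves the arm, as the interface text tells. Its arguments: {"type":"object","properties":{"deltas":{"type":"array","items":{"type":"array","items":{"type":"array","items":{"type":"number"}}}},"force":{"type":"number"}},"required":["deltas"]}

```bash
mkdir -p pics; ls; python3 - <<'E'
from station import bot
import cv2,numpy as np
s=bot.read_state(); print({k:np.round(v,4) for k,v in s.items()})
for n in ["scene","side","wrist"]:
    ci=bot.camera_info(n); print(n,{k:np.round(v,4).tolist() for k,v in ci.items()})
    im=bot.snapshot(n); cv2.imwrite(f"pics/{n}0.png",im[:,:,::-1])
E
```

```text
pics
{'time_s': np.float64(0.0), 'joint_positions': array([-1.2096,  0.3329, -0.0647,  1.461 ,  0.0216,  1.3499, -0.0885]), 'joint_velocities': array([ 0.0012, -0.0005,  0.0014, -0.0006,  0.0008,  0.002 , -0.0001]), 'effort': array([-9.00000e-04, -6.25447e+01,  4.85000e-02, -3.91619e+01,
        1.61000e-02,  9.70000e-03, -0.00000e+00]), 'tcp_pos': array([0.2339, 0.5792, 0.2305]), 'tool_rot': array([3.1415e+00, 1.4000e-03, 1.1870e+00]), 'wrist_force': array([-0.3175,  0.5194,  0.186 ]), 'wrist_torque': array([ 0.0224, -0.0176, -0.0554]), 'finger_gap': np.float64(1.0)}
scene {'fx': 364.5233, 'fy': 364.5233, 'cx': 259.8701, 'cy': 195.825, 'D': [-0.0256, 0.0, 0.0, 0.0, 0.0], 'R': [[0.5525, 0.8333, -0.0197], [0.4711, -0.3316, -0.8174], [-0.6877, 0.4423, -0.5757]], 't': [-0.2754, -0.2434, 1.4083]}
side {'fx': 426.6684, 'fy': 426.6684, 'cx': 259.7611, 'cy': 191.8799, 'D': [-0.0662, 0.0, 0.0, 0.0, 0.0], 'R': [[0.9543, -0.2985, -0.0156], [-0.1963, -0.5865, -0.7858], [0.2254, 0.7529, -0.6183]], 't': [-0.5429, 0.1536, 1.0141]}
wrist {'fx': 273.4441, 'fy': 273.4441, 'cx': 254.4272, 'cy': 190.254, 'D': [-0.0624, 0.0, 0.0, 0.0, 0.0], 'R': [[0.3746, 0.9272, -0.0016], [0.8936, -0.3605, 0.2672], [0.2472, -0.1015, -0.9636]], 't': [-0.6227, -0.034, 0.3782]}
```

View pics/scene0.png

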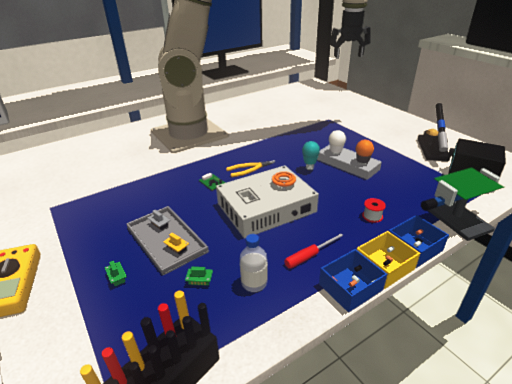

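View pics/side0.png

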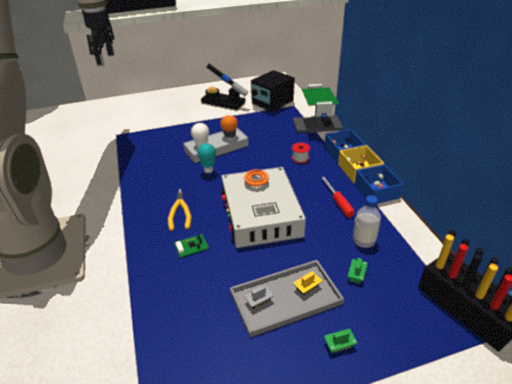

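View pics/wrist0.png

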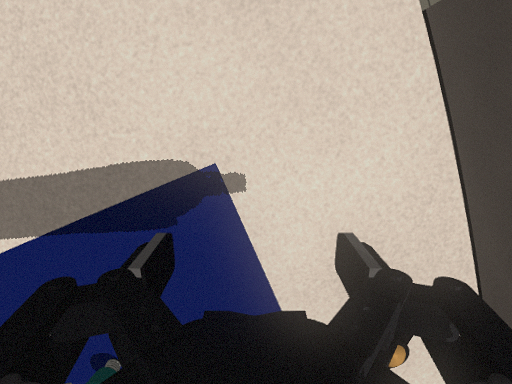

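The scene view shows the tester at about (268,200), the tray with the yellow module at (176,242), and the rack with the white lamp at (337,142). The turquoise look-alike stands in front of the rack. I'll measure from both fixed views.

```bash
cat > h.py <<'E'
import cv2,numpy as np,pickle
from scipy.spatial.transform import Rotation as Rot
def KD(ci):
    return np.array([[ci['fx'],0,ci['cx']],[0,ci['fy'],ci['cy']],[0,0,1.]]),np.array(ci['D'],float)
def ray(ci,px):
    K,D=KD(ci); R=np.array(ci['R']);t=np.array(ci['t'])
    u=cv2.undistortPoints(np.array(px,float).reshape(-1,1,2),K,D).reshape(-1,2)
    d=np.c_[u,np.ones(len(u))]@R
    return -R.T@t,d/np.linalg.norm(d,axis=1)[:,None]
def plane(ci,px,z):
    c,d=ray(ci,px); return c+d*((z-c[2])/d[:,2])[:,None]
def tri(c1,p1,c2,p2):
    a,d=ray(c1,p1);b,e=ray(c2,p2);d=d[0];e=e[0]
    s=np.linalg.lstsq(np.c_[d,-e],b-a,rcond=None)[0]
    P=a+d*s[0];Q=b+e*s[1];return (P+Q)/2,np.linalg.norm(P-Q)
def proj(ci,X):
    K,D=KD(ci);r=cv2.Rodrigues(np.array(ci['R']))[0]
    return cv2.projectPoints(np.array(X,float).reshape(-1,1,3),r,np.array(ci['t'],float),K,D)[0].reshape(-1,2)
def mask(im,lo,hi):
    hsv=cv2.cvtColor(im,cv2.COLOR_BGR2HSV); return cv2.inRange(hsv,np.array(lo),np.array(hi))
def blobs(m,amin=15):
    n,l,s,c=cv2.connectedComponentsWithStats(m)
    return [(s[i].tolist(),np.round(c[i],1).tolist()) for i in range(1,n) if s[i][4]>=amin]
E
python3 - <<'E'
from h import *
from station import bot
for n,box in [("scene",(100,110,300,180)),("side",(150,100,210,240))]:
    ci=bot.camera_info(n); pickle.dump(ci,open(n+'.pkl','wb'))
    im=cv2.imread(f"pics/{n}0.png")
    x,y,w,h=box
    f=min(800/w,600/h)
    cv2.imwrite(f"pics/{n}0z.png",cv2.resize(im[y:y+h,x:x+w],None,fx=f,fy=f,interpolation=cv2.INTER_CUBIC)); print(n,f)
    for nm,lo,hi in [("yellow",(20,150,120),(32,255,255)),("orange",(5,150,120),(17,255,255)),("white",(0,0,225),(179,25,255))]:
        print(nm,[b for b in blobs(mask(im,lo,hi)) if x<b[1][0]<x+w and y<b[1][1]<y+h])
E
```

```text
scene 2.6666666666666665
yellow [([227, 163, 35, 13, 174], [244.4, 167.7]), ([357, 231, 63, 58, 1666], [390.6, 255.6]), ([164, 233, 25, 18, 167], [175.6, 242.2])]
orange [([357, 140, 17, 16, 218], [364.9, 147.6]), ([272, 172, 24, 14, 226], [283.6, 178.8]), ([386, 255, 7, 7, 26], [389.0, 257.7]), ([350, 280, 7, 6, 25], [352.9, 282.6])]
white [([206, 83, 231, 85, 7701], [321.3, 114.4]), ([333, 131, 12, 8, 77], [338.5, 134.5]), ([219, 167, 94, 52, 1938], [263.4, 193.3]), ([203, 173, 8, 4, 16], [206.7, 174.7])]
side 2.5
yellow [([340, 146, 43, 36, 481], [358.7, 157.9]), ([169, 199, 22, 31, 217], [178.9, 213.4]), ([294, 272, 28, 21, 325], [307.4, 282.0])]
orange [([221, 116, 16, 14, 185], [228.5, 122.6]), ([356, 161, 6, 4, 16], [358.2, 162.2]), ([245, 170, 23, 16, 247], [255.9, 177.6])]
white [([295, 85, 20, 31, 288], [302.2, 103.2]), ([245, 92, 7, 17, 64], [248.2, 101.7]), ([193, 124, 12, 8, 70], [198.6, 127.1]), ([231, 207, 17, 21, 53], [236.9, 218.9]), ([244, 210, 9, 9, 23], [248.4, 213.9]), ([289, 214, 10, 6, 20], [293.4, 217.1]), ([239, 216, 8, 7, 17], [242.0, 219.2]), ([249, 216, 26, 10, 84], [260.4, 220.8]), ([177, 242, 6, 8, 32], [179.3, 245.6])]
```

View pics/scene0z.png

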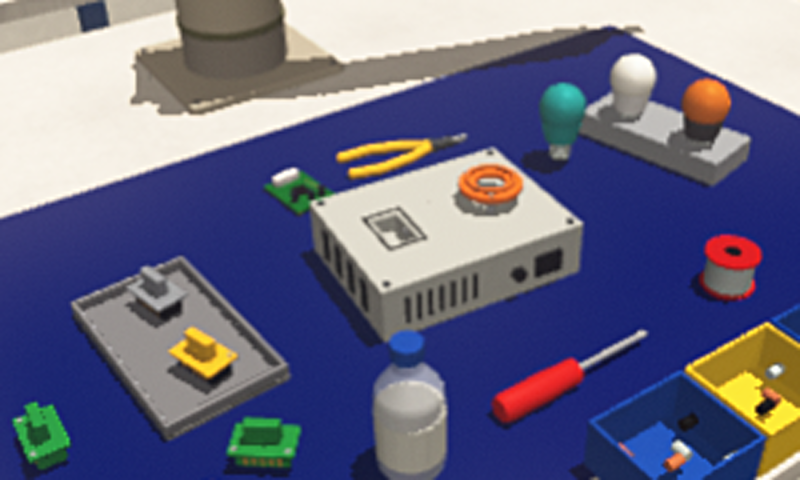

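View pics/side0z.png

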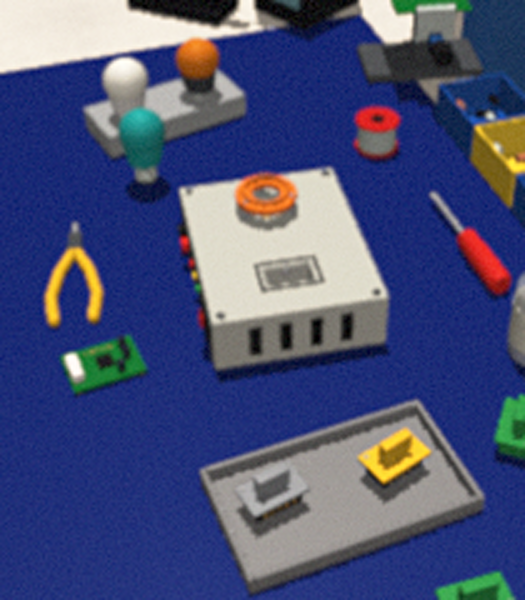

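```bash
python3 - <<'E'
from h import *
a=pickle.load(open('scene.pkl','rb'));b=pickle.load(open('side.pkl','rb'))
for nm,p,q in [("yellow",(175.6,242.2),(307.4,282.0)),("ring",(283.6,178.8),(255.9,177.6)),("amber",(364.9,147.6),(228.5,122.6))]:
    P,g=tri(a,p,b,q); print(nm,P.round(4),round(g,4))
E
```

```text
yellow [ 0.5839 -0.2953  0.0245] 0.0009
ring [0.57   0.0321 0.0754] 0.0024
amber [0.5731 0.3414 0.0768] 0.0015
```

```bash
python3 - <<'E'
from h import *
a=pickle.load(open('scene.pkl','rb'));b=pickle.load(open('side.pkl','rb'))
S=lambda p:(p[0]/2.5+150,p[1]/2.5+100); C=lambda p:(p[0]/2.6667+100,p[1]/2.6667+110)
def rep(nm,ci,pts,z):
    P=plane(ci,pts,z); 
    print(nm,P[:,:2].round(4).tolist(), 'c',P.mean(0)[:2].round(4)); 
    for i in range(len(P)):
        d=P[(i+1)%len(P)]-P[i]; print('   ',np.linalg.norm(d).round(4),np.degrees(np.arctan2(d[1],d[0])).round(1))
rep('deck side',b,[S(p) for p in [(180,188),(331,168),(387,291),(213,318)]],.06)
rep('deck scene',a,[C(p) for p in [(492,149),(582,222),(383,288),(312,202)]],.06)
rep('slot side',b,[S(p) for p in [(254,266),(316,256),(325,284),(262,294)]],.06)
rep('slot scene',a,[C(p) for p in [(362,215),(391,207),(427,238),(396,249)]],.06)
rep('flange side',b,[S(p) for p in [(357,461),(413,432),(431,456),(377,483)]],.027)
rep('flange scene',a,[C(p) for p in [(168,352),(188,330),(237,354),(212,377)]],.027)
rep('white lamp side',b,[S((126,80))],.076)
rep('white lamp scene',a,[C((633,80))],.076)
print(tri(a,C((633,80)),b,S((126,80))), tri(a,C((563,110)),b,S((142,134))))
E
```

```text
deck side [[0.4919, 0.0942], [0.66, 0.0775], [0.6413, -0.1333], [0.4731, -0.1174]] c [ 0.5666 -0.0197]
    0.169 -5.7
    0.2116 -95.1
    0.1689 174.6
    0.2124 84.9
deck scene [[0.4968, 0.0894], [0.6608, 0.0771], [0.6372, -0.1373], [0.4757, -0.1235]] c [ 0.5676 -0.0236]
    0.1645 -4.3
    0.2158 -96.3
    0.1621 175.1
    0.214 84.3
slot side [[0.5309, -0.0573], [0.594, -0.062], [0.5884, -0.1049], [0.5263, -0.0995]] c [ 0.5599 -0.0809]
    0.0633 -4.3
    0.0432 -97.5
    0.0623 175.1
    0.0425 83.9
slot scene [[0.5255, -0.0936], [0.5301, -0.0623], [0.5957, -0.0622], [0.5937, -0.0962]] c [ 0.5612 -0.0786]
    0.0316 81.7
    0.0656 0.1
    0.0341 -93.4
    0.0682 177.8
flange side [[0.5511, -0.293], [0.6088, -0.2782], [0.6128, -0.3077], [0.5586, -0.32]] c [ 0.5828 -0.2997]
    0.0595 14.4
    0.0298 -82.3
    0.0556 -167.2
    0.0281 105.5
flange scene [[0.5692, -0.3209], [0.5515, -0.2948], [0.6067, -0.2713], [0.6212, -0.3013]] c [ 0.5872 -0.2971]
    0.0316 124.2
    0.06 23.0
    0.0333 -64.2
    0.0555 -159.3
white lamp side [[0.477, 0.3152]] c [0.477  0.3152]
    0.0 0.0
white lamp scene [[0.4857, 0.3085]] c [0.4857 0.3085]
    0.0 0.0
(array([0.47767658, 0.3178172 , 0.07216028]), np.float64(0.004088363562083135)) (array([0.47416967, 0.21034129, 0.06139931]), np.float64(0.001021382523501794))
```

The points agree with the known sizes: the deck measures about 169 x 212 mm and the lamp centres are at about 76 mm. Next I move over the tray for a wrist look.

Call:
{"fn": "carry_out", "kwargs": {
  "deltas": [
    [[-0.0252,0.0389,0,0,0.0854],[-0.0252,0.0389,0,0,0.0854],[-0.0252,0.0389,0,0,0.0854],[-0.0252,0.0389,0,0,0.0854],[-0.0252,0.0389,0,0,0.0854],[-0.0252,0.0389,0,0,0.0854],[-0.0252,0.0389,0,0,0.0854],[-0.0252,0.0389,0,0,0.0854],[-0.0252,0.0389,0,0,0.0854],[-0.0252,0.0389,0,0,0.0854]]
  ]
}}

```text
time_s: 1.4
tcp_pos: [0.5009, 0.1989, 0.2312]
tool_rot: [-3.141, -0.0, 1.187]
wrist_force: [0.3, 1.0, -0.2]
finger_gap: 1.001
```

Call:
{"fn": "carry_out", "kwargs": {
  "deltas": [
    [[0,0,0,-0.175,0.0854],[0,0,0,-0.175,0.0854],[0,0,0,-0.175,0.0854],[0,0,0,-0.175,0.0854],[0,0,0,-0.175,0.0854],[0,0,0,-0.175,0.0854],[0,0,0,-0.175,0.0854],[0,0,0,0,0.0854]]
  ]
}}

```text
time_s: 2.4
tcp_pos: [0.5002, 0.2001, 0.2311]
tool_rot: [-3.141, -0.0, 2.411]
wrist_force: [-0.3, -0.3, -0.5]
finger_gap: 1.003
```

Call:
{"fn": "carry_out", "kwargs": {
  "deltas": [
    [[0,0,0,0.18,0.0854],[0,0,0,0.18,0.0854],[0,0,0,0.18,0.0854],[0,0,0,0.18,0.0854],[0,0,0,0.18,0.0854],[0,0,0,0.18,0.0854],[0,0,0,0.18,0.0854],[0,0,0,0.18,0.0854],[0,0,0,0.18,0.0854],[0,0,0,0.18,0.0854]]
  ]
}}

```text
time_s: 3.65
tcp_pos: [0.5003, 0.2002, 0.2312]
tool_rot: [-3.141, 0.0, 0.601]
wrist_force: [0.1, 0.0, 0.6]
finger_gap: 0.999
```

Call:
{"fn": "carry_out", "kwargs": {
  "deltas": [
    [[0,0,0,0.18,0.0854],[0,0,0,0.18,0.0854],[0,0,0,0.18,0.0854],[0,0,0,0.18,0.0854],[0,0,0,0.18,0.0854],[0,0,0,0.18,0.0854],[0,0,0,0.18,0.0854],[0,0,0,0.18,0.0854],[0,0,0,0.18,0.0854],[0,0,0,0.18,0.0854]]
  ]
}}

```text
time_s: 4.9
tcp_pos: [0.5003, 0.2002, 0.2312]
tool_rot: [3.141, 0.0, -1.199]
wrist_force: [-0.0, -0.8, -1.1]
finger_gap: 0.998
```

Call:
{"fn": "carry_out", "kwargs": {
  "deltas": [
    [[0.0388,0.0028,0,0,0.0854],[0.0388,0.0028,0,0,0.0854],[0.0388,0.0028,0,0,0.0854],[0.0388,0.0028,0,0,0.0854],[0.0388,0.0028,0,0,0.0854],[0.0388,0.0028,0,0,0.0854],[0.0388,0.0028,0,0,0.0854],[0,0,0,0,0.0854],[0,0,0,0,0.0854]]
  ]
}}

```text
time_s: 6.02
tcp_pos: [0.5835, -0.0583, 0.231]
tool_rot: [3.141, 0.001, -1.19]
wrist_force: [-0.8, 0.1, -0.9]
finger_gap: 0.997
```

```bash
cat >> h.py <<'E'
def shot(bot,name):
    s=bot.read_state(); ci=bot.camera_info('wrist'); im=bot.snapshot('wrist')[:,:,::-1].copy()
    cv2.imwrite(f'pics/{name}.png',im); pickle.dump((s,ci),open(f'{name}.pkl','wb'))
    cv2.imwrite(f'pics/{name}_big.png',cv2.resize(im,(800,600),interpolation=cv2.INTER_CUBIC)); return s,ci,im
E
python3 - <<'E'
from h import *
from station import bot
s,ci,im=shot(bot,'w1'); print(s['tcp_pos'],s['tool_rot'],s['joint_positions'].round(3))
E
```

```text
[ 0.58350712 -0.0582786   0.23104385] [ 3.14131401e+00  5.97222611e-04 -1.19021913e+00] [-0.477  0.27   0.604  1.597 -0.157  1.324 -1.041]
```

View pics/w1_big.png

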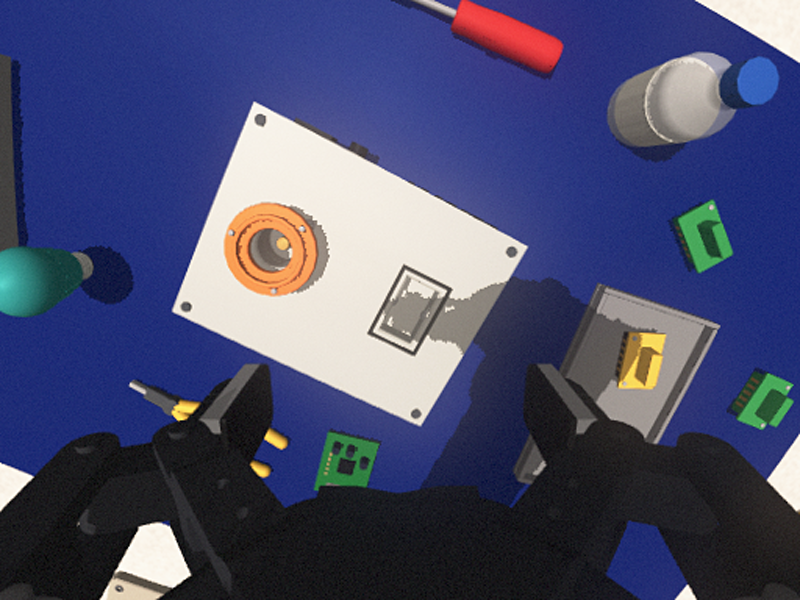

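The wrist view shows the deck with corners at (255,102), (527,246), (420,425) and (173,312) in the 800 px picture. The slot frame is at about (410,310), the ring at (271,250) and the yellow module at (641,360).

```bash
python3 - <<'E'
from h import *
s,ci=pickle.load(open('w1.pkl','rb')); im=cv2.imread('pics/w1.png'); g=cv2.cvtColor(im,cv2.COLOR_BGR2GRAY)
k=1.5625
def sub(pts,w=4):
    c=np.array(pts,np.float32).reshape(-1,1,2)/k
    return cv2.cornerSubPix(g,c.copy(),(w,w),(-1,-1),(3,30,.01)).reshape(-1,2)
def rep(nm,pts,z):
    P=plane(ci,pts,z); print(nm,(np.array(pts)*k).round(0).tolist(),'c',P.mean(0)[:2].round(4))
    for i in range(len(P)):
        d=P[(i+1)%len(P)]-P[i]; print('   ',np.linalg.norm(d).round(4),np.degrees(np.arctan2(d[1],d[0])).round(1))
rep('deck',sub([(254,102),(527,246),(420,425),(173,312)]),.06)
rep('screws',sub([(260,119),(511,252),(416,413),(186,307)],3),.06)
rep('slot',sub([(405,266),(451,292),(416,354),(369,330)],3),.06)
m=mask(im,(5,150,100),(17,255,255))
b=[x for x in blobs(m,100)]; print(b)
cs,_=cv2.findContours(m,cv2.RETR_EXTERNAL,cv2.CHAIN_APPROX_NONE); c=max(cs,key=cv2.contourArea)
e=cv2.fitEllipse(c); print('ring',e,plane(ci,[e[0]],.084))
m=mask(im,(20,130,100),(32,255,255))
for x in blobs(m,50): print('yel',x, plane(ci,[x[1]],.030))
cv2.imwrite('pics/w1y.png',cv2.resize(im[195:280,370:470],None,fx=8,fy=7,interpolation=cv2.INTER_CUBIC))
E
```

```text
deck [[254.0, 101.0], [527.0, 246.0], [420.0, 425.0], [171.0, 311.0]] c [ 0.5628 -0.0238]
    0.2196 -95.5
    0.1694 174.5
    0.2198 84.6
    0.1701 -5.6
screws [[260.0, 119.0], [511.0, 252.0], [416.0, 413.0], [186.0, 307.0]] c [ 0.5625 -0.0242]
    0.2023 -95.7
    0.1509 174.6
    0.2018 84.8
    0.1527 -5.2
slot [[403.0, 264.0], [452.0, 288.0], [414.0, 354.0], [366.0, 333.0]] c [ 0.5576 -0.0784]
    0.0411 -95.5
    0.0609 174.3
    0.0412 85.5
    0.0616 -5.8
[([144, 130, 59, 59, 1997], [172.6, 159.1])]
ring ((173.0363006591797, 159.031005859375), (55.695106506347656, 58.743526458740234), 127.49285888671875) [[0.57046967 0.029623   0.084     ]]
yel ([396, 213, 30, 36, 425], [413.3, 231.9]) [[ 0.58292764 -0.29765903  0.03      ]]
yel ([110, 257, 16, 12, 106], [116.8, 262.3]) [[0.38307982 0.07420666 0.03      ]]
yel ([169, 277, 13, 10, 63], [175.1, 281.4]) [[ 0.38571674 -0.01361097  0.03      ]]
```

View pics/w1y.png

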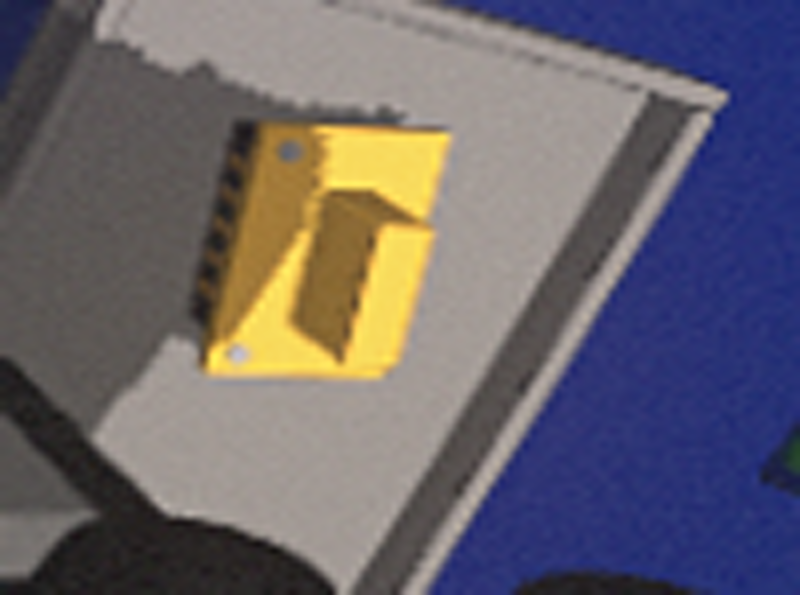

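```bash
python3 - <<'E'
from h import *
s,ci=pickle.load(open('w1.pkl','rb'))
Z=lambda p:(p[0]/8+370,p[1]/7+195)
def rep(nm,pts,z):
    P=plane(ci,pts,z); print(nm,'c',P.mean(0)[:2].round(4))
    for i in range(len(P)):
        d=P[(i+1)%len(P)]-P[i]; print('   ',np.linalg.norm(d).round(4),np.degrees(np.arctan2(d[1],d[0])).round(1))
rep('flange',[Z(p) for p in [(256,120),(452,130),(388,380),(204,372)]],.027)
E
```

```text
flange c [ 0.582  -0.2958]
    0.0358 -71.9
    0.0547 -160.2
    0.0349 107.8
    0.0546 20.7
```

Call:
{"fn": "carry_out", "kwargs": {
  "deltas": [
    [[0.037,0.0148,0,0,0.0854],[0.037,0.0148,0,0,0.0854],[0.037,0.0148,0,0,0.0854],[0.037,0.0148,0,0,0.0854],[0.037,0.0148,0,0,0.0854],[0.037,0.0148,0,0,0.0854],[0,0,0.04,0.05,0.05],[0,0,0.04,0,0.05],[0,0,0,0,0.05],[0,0,0,0,0.05]]
  ]
}}

```text
time_s: 7.32
tcp_pos: [0.5851, -0.2977, 0.153]
tool_rot: [-3.14, -0.001, -1.237]
wrist_force: [0.1, -0.4, 0.9]
finger_gap: 0.587
```

```bash
python3 - <<'E'
from h import *
from station import bot
s,ci,im=shot(bot,'w2'); print(s['tcp_pos'],s['tool_rot'],s['finger_gap'])
R=Rot.from_euler('xyz',s['tool_rot']).as_matrix()
print(proj(ci,[s['tcp_pos'],s['tcp_pos']*[1,1,0]+[0,0,.047]])*1.5625)
E
```

```text
[ 0.58512442 -0.29767487  0.15301178] [-3.14012224e+00 -8.94784093e-04 -1.23732597e+00] 0.5873264407379054
[[395.16208571 368.81852236]
 [395.98573977 293.30004359]]
```

View pics/w2_big.png

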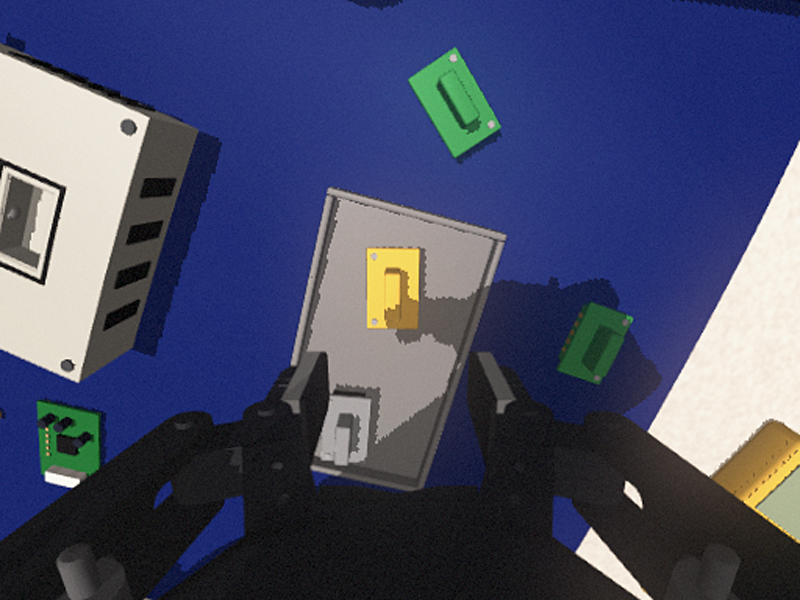

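```bash
python3 - <<'E'
from h import *
s,ci=pickle.load(open('w2.pkl','rb')); im=cv2.imread('pics/w2.png'); g=cv2.cvtColor(im,cv2.COLOR_BGR2GRAY);k=1.5625
def sub(pts,w=3):
    c=np.array(pts,np.float32).reshape(-1,1,2)/k
    return cv2.cornerSubPix(g,c.copy(),(w,w),(-1,-1),(3,30,.01)).reshape(-1,2)
def rep(nm,pts,z):
    P=plane(ci,pts,z); print(nm,(np.array(pts)*k).round(0).tolist(),'c',P.mean(0)[:2].round(4))
    for i in range(len(P)):
        d=P[(i+1)%len(P)]-P[i]; print('   ',np.linalg.norm(d).round(4),np.degrees(np.arctan2(d[1],d[0])).round(1))
    return P.mean(0)
c=rep('flange',sub([(367,247),(420,248),(418,328),(368,327)]),.027)
# rib
m=mask(im,(20,130,60),(32,255,255)); print(blobs(m,50))
t=rep('ribtop',np.array([(386,268),(401,268),(402,318),(386,318)])/k,.047)
R=Rot.from_euler('xyz',s['tool_rot']).as_matrix()
for p in (c,t): print('tool offset',(R.T@(p-s['tcp_pos'])).round(4))
cv2.imwrite('pics/w2y.png',cv2.resize(im[150:220,220:285],None,fx=8,fy=8,interpolation=cv2.INTER_CUBIC))
E
```

```text
flange [[367.0, 248.0], [418.0, 248.0], [418.0, 328.0], [367.0, 327.0]] c [ 0.5822 -0.2962]
    0.0326 -70.7
    0.0536 -160.4
    0.0341 108.1
    0.0529 17.9
[([235, 159, 33, 51, 1168], [248.8, 179.5]), ([476, 285, 36, 63, 440], [494.8, 310.5])]
ribtop [[386.0, 268.0], [401.0, 268.0], [402.0, 318.0], [386.0, 318.0]] c [ 0.5846 -0.2964]
    0.0089 -70.9
    0.0311 -159.7
    0.0098 109.1
    0.0311 18.7
tool offset [-0.0025  0.0025  0.126 ]
tool offset [-0.0014  0.0002  0.106 ]
```

View pics/w2y.png

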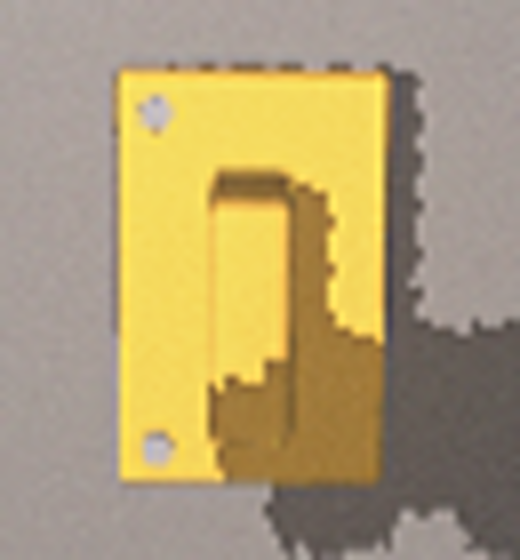

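Call:
{"fn": "carry_out", "kwargs": {
  "deltas": [
    [[-0.002,0.0015,0.02,0.0,0.05],[0,0,0.025,0,0.05],[0,0,0.025,0,0.05],[0,0,0.025,0,0.05],[0,0,0.015,0,0.05],[0,0,0.0115,0,0.05],[0,0,0,0,0.05]]
  ]
}}

```text
time_s: 8.25
tcp_pos: [0.5822, -0.2967, 0.0297]
tool_rot: [3.141, 0.0, -1.238]
wrist_force: [0.0, -0.0, -1.1]
finger_gap: 0.585
```

Call:
{"fn": "carry_out", "kwargs": {
  "deltas": [
    [[0,0,0,0,0.02],[0,0,0,0,0.0],[0,0,0,0,0.0],[0,0,0,0,0.0],[0,0,0,0,0.0],[0,0,0,0,0.0],[0,0,0,0,0.0]]
  ],
  "force": 40
}}

```text
time_s: 9.12
tcp_pos: [0.5825, -0.2968, 0.0303]
tool_rot: [-3.141, -0.0, -1.238]
wrist_force: [0.7, 1.2, 5.5]
finger_gap: 0.103
```

Call:
{"fn": "carry_out", "kwargs": {
  "deltas": [
    [[0,0,-0.01,0,0],[0,0,-0.02,0,0],[0,0,-0.03,0,0],[0,0,-0.03,0,0],[0,0,-0.03,0,0],[0,0,-0.03,0,0],[0,0,0,0,0],[0,0,0,0,0]]
  ]
}}

```text
time_s: 10.12
tcp_pos: [0.5819, -0.2966, 0.1797]
tool_rot: [3.142, 0.0, -1.238]
wrist_force: [0.9, -0.5, -1.6]
finger_gap: 0.1
```

```bash
python3 - <<'E'
from h import *
from station import bot
s,ci,im=shot(bot,'w3'); print(s['tcp_pos'],s['tool_rot'],s['finger_gap'],s['wrist_force'])
E
```

```text
[ 0.58185466 -0.2965651   0.17974406] [ 3.14158781e+00  3.98857096e-04 -1.23802226e+00] 0.0999645877314216 [ 0.94170322 -0.54973801 -1.55293039]
```

View pics/w3_big.png

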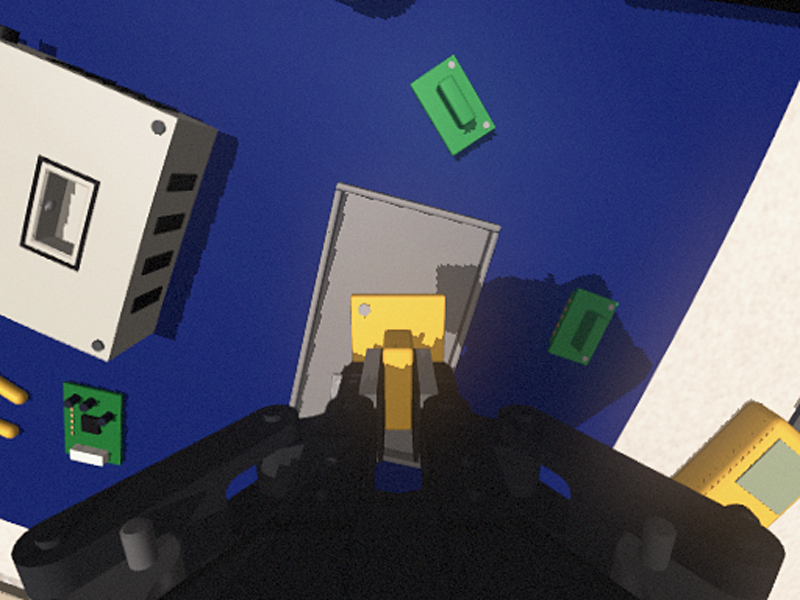

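The yellow module is held square between the pads. Its flange front corners are at (351,295) and (445,295), which I'll use to measure the offset in the hand.

```bash
python3 - <<'E'
from h import *
s,ci=pickle.load(open('w3.pkl','rb')); im=cv2.imread('pics/w3.png'); g=cv2.cvtColor(im,cv2.COLOR_BGR2GRAY);k=1.5625
def sub(pts,w=3):
    c=np.array(pts,np.float32).reshape(-1,1,2)/k
    return cv2.cornerSubPix(g,c.copy(),(w,w),(-1,-1),(3,30,.01)).reshape(-1,2)
R=Rot.from_euler('xyz',s['tool_rot']).as_matrix()
f=sub([(351,295),(445,295)]); P=plane(ci,f,s['tcp_pos'][2]-.0033)
print(f*k,((P-s['tcp_pos'])@R).round(4), np.linalg.norm(P[1]-P[0]))
# slot seen again in this view
f=sub([(40,157),(98,182),(78,269),(23,246)]);P=plane(ci,f,.06); print((f*k).round(),P.mean(0).round(4), [np.linalg.norm(P[(i+1)%4]-P[i]).round(4) for i in range(4)])
a,b=P[0]-P[3],P[1]-P[2];print(np.degrees(np.arctan2(*(P[1]-P[0])[1::-1])))
E
```

```text
[[350.9423  295.84802]
 [444.1192  295.63754]] [[-0.0156 -0.0265  0.0033]
 [ 0.0173 -0.0266  0.0033]] 0.03288883921909375
[[ 38. 154.]
 [ 99. 181.]
 [ 77. 271.]
 [ 20. 245.]] [ 0.5576 -0.079   0.06  ] [np.float64(0.0418), np.float64(0.0616), np.float64(0.0415), np.float64(0.0612)]
-95.5144836896318
```

Call:
{"fn": "carry_out", "kwargs": {
  "deltas": [
    [[-0.039,0.0013,0,0,0],[-0.039,0.0013,0,0,0],[-0.039,0.0013,0,0,0],[-0.039,0.0013,0,0,0],[-0.039,0.0013,0,0,0],[-0.039,0.0013,0,0,0],[0,0,0.013,0.143,0],[0,0,0.013,0.143,0],[0,0,0.013,0.143,0],[0,0,0,0,0]]
  ]
}}

```text
time_s: 11.42
tcp_pos: [0.4971, -0.0781, 0.1395]
tool_rot: [3.139, -0.001, -1.666]
wrist_force: [0.7, -0.1, -0.4]
finger_gap: 0.105
```

```bash
python3 - <<'E'
from h import *
from station import bot
s,ci,im=shot(bot,'w4'); print(s['tcp_pos'],s['tool_rot'],s['finger_gap'],s['wrist_force'])
E
```

```text
[ 0.49714103 -0.07805277  0.1394988 ] [ 3.13866502e+00 -7.14526588e-04 -1.66616865e+00] 0.10533560444497862 [ 0.73332831 -0.06904111 -0.41309284]
```

View pics/w4_big.png

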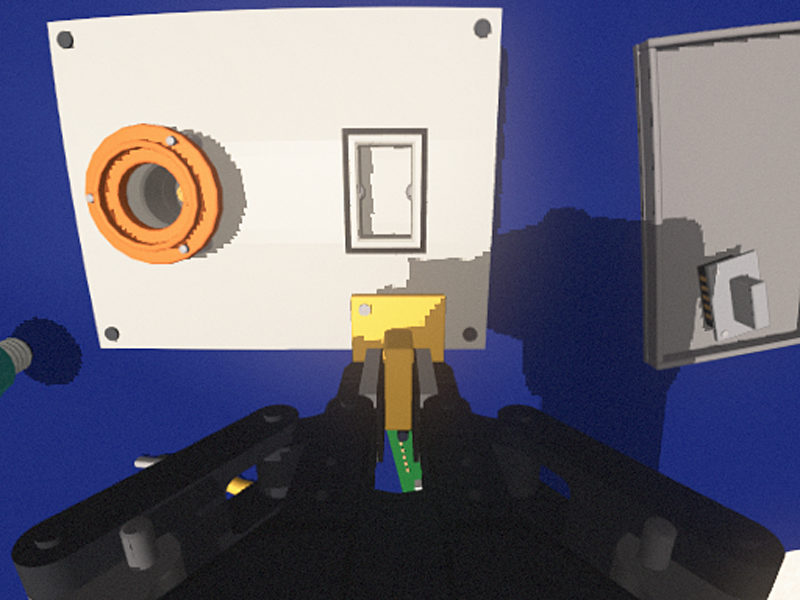

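The slot frame is fully visible at (342–427, 128–253), with the ring at (152,193) and the module flange edge at y = 295. Now the offset from module to slot.

```bash
python3 - <<'E'
from h import *
s,ci=pickle.load(open('w4.pkl','rb')); im=cv2.imread('pics/w4.png'); g=cv2.cvtColor(im,cv2.COLOR_BGR2GRAY);k=1.5625
def sub(pts,w=3):
    c=np.array(pts,np.float32).reshape(-1,1,2)/k
    return cv2.cornerSubPix(g,c.copy(),(w,w),(-1,-1),(3,30,.01)).reshape(-1,2)
R=Rot.from_euler('xyz',s['tool_rot']).as_matrix()
def rep(nm,pts,z):
    P=plane(ci,pts,z); d=P[1]-P[0]
    print(nm,(pts*k).round().tolist(),'c',P.mean(0).round(4),'tool',((P.mean(0)-s['tcp_pos'])@R).round(4),[np.linalg.norm(P[(i+1)%len(P)]-P[i]).round(4) for i in range(len(P))],np.degrees(np.arctan2(d[1],d[0])).round(2))
rep('slot',sub([(342,128),(427,129),(425,253),(346,253)],3),.06)
rep('deck',sub([(48,22),(502,8),(486,349),(101,349)],4),.06)
rep('flangeedge',sub([(351,295),(445,295)]),s['tcp_pos'][2]-.0033)
m=mask(im,(5,150,60),(17,255,255)); m[:,:40]=0
cs,_=cv2.findContours(m,cv2.RETR_EXTERNAL,cv2.CHAIN_APPROX_NONE); c=max(cs,key=cv2.contourArea)
e=cv2.fitEllipse(c); print(e); rep('ring',np.array([e[0]]*2),.081)
E
```

```text
slot [[341.0, 128.0], [427.0, 128.0], [425.0, 253.0], [345.0, 252.0]] c [ 0.5576 -0.0787  0.06  ] tool [-0.0052 -0.0605  0.0793] [np.float64(0.0416), np.float64(0.0618), np.float64(0.042), np.float64(0.0618)] -95.5
deck [[46.0, 22.0], [501.0, 7.0], [484.0, 348.0], [100.0, 348.0]] c [ 0.5627 -0.024   0.06  ] tool [-0.0602 -0.0604  0.0793] [np.float64(0.2198), np.float64(0.1697), np.float64(0.2196), np.float64(0.1699)] -95.39
flangeedge [[350.0, 295.0], [442.0, 296.0]] c [ 0.5242 -0.0815  0.1362] tool [ 0.0009 -0.0273  0.0032] [np.float64(0.0323), np.float64(0.0323)] -96.42
((98.20186614990234, 123.78700256347656), (81.80655670166016, 92.30473327636719), 143.112548828125)
ring [[153.0, 193.0], [153.0, 193.0]] c [0.5689 0.0281 0.081 ] tool [-0.1125 -0.0615  0.0582] [np.float64(0.0), np.float64(0.0)] 0.0
```

Call:
{"fn": "carry_out", "kwargs": {
  "deltas": [
    [[-0.002,-0.02,0,0,0],[-0.002,-0.02,0,0,0],[-0.0021,-0.0205,0.01,0,0],[0,0,0.02,0,0],[0,0,0.0145,0,0],[0,0,0,0,0],[0,0,0,0,0]]
  ]
}}

```text
time_s: 12.35
tcp_pos: [0.5593, -0.0779, 0.097]
tool_rot: [-3.141, 0.0, -1.666]
wrist_force: [0.8, -0.8, -0.4]
finger_gap: 0.103
```

```bash
python3 - <<'E'
from h import *
from station import bot
s,ci,im=shot(bot,'w5'); print(s['tcp_pos'],s['tool_rot'],s['finger_gap'],s['wrist_force'])
a=bot.snapshot('side')[:,:,::-1];b=bot.snapshot('scene')[:,:,::-1]
A=cv2.resize(a[150:225,215:290],None,fx=5.3,fy=5.3,interpolation=cv2.INTER_CUBIC);B=cv2.resize(b[165:240,215:290],None,fx=5.3,fy=5.3,interpolation=cv2.INTER_CUBIC)
cv2.imwrite('pics/ab5.png',np.hstack([A,B]))
E
```

```text
[ 0.55933432 -0.07794663  0.09699307] [-3.14084342e+00  2.73128406e-04 -1.66646354e+00] 0.10305758827558832 [ 0.77197914 -0.81876691 -0.43086745]
```

View pics/w5_big.png

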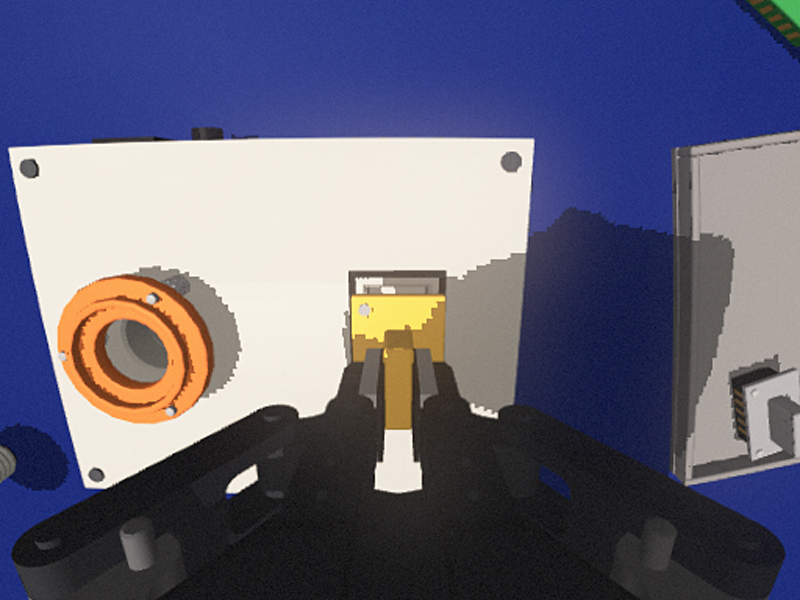

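View pics/ab5.png

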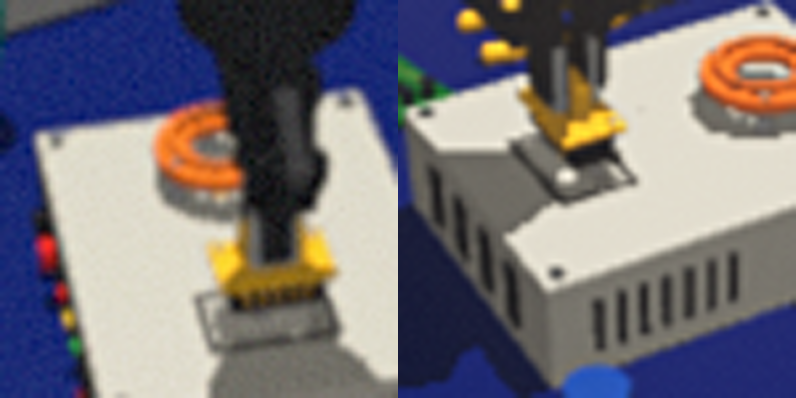

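```bash
python3 - <<'E'
from h import *
s,ci=pickle.load(open('w5.pkl','rb')); im=cv2.imread('pics/w5.png'); g=cv2.cvtColor(im,cv2.COLOR_BGR2GRAY);k=1.5625
def sub(pts,w=3):
    c=np.array(pts,np.float32).reshape(-1,1,2)/k
    return cv2.cornerSubPix(g,c.copy(),(w,w),(-1,-1),(3,30,.01)).reshape(-1,2)
R=Rot.from_euler('xyz',s['tool_rot']).as_matrix()
def rep(nm,pts,z):
    P=plane(ci,pts,z); d=P[1]-P[0]
    print(nm,(pts*k).round(1).tolist(),'tool',((P.mean(0)-s['tcp_pos'])@R).round(4),((P-s['tcp_pos'])@R).round(4).tolist())
rep('frame',sub([(349,271),(446,271)],2),.06)
rep('flange',sub([(351,295),(445,295)],2),s['tcp_pos'][2]-.0033)
E
```

```text
frame [[347.79998779296875, 270.3999938964844], [445.3999938964844, 269.79998779296875]] tool [ 0.0009 -0.0292  0.037 ] [[-0.0199, -0.0291, 0.037], [0.0218, -0.0293, 0.037]]
flange [[351.0, 295.0], [444.0, 295.5]] tool [ 0.0013 -0.0273  0.0033] [[-0.0151, -0.0273, 0.0033], [0.0177, -0.0272, 0.0033]]
```

Call:
{"fn": "carry_out", "kwargs": {
  "deltas": [
    [[-0.0003,0.0017,0.003,0,0],[0,0,0.004,0,0],[0,0,0.003,0,0],[0,0,0.002,0,0],[0,0,0.002,0,0],[0,0,0.002,0,0],[0,0,0,0,0]]
  ],
  "force": 60
}}

```text
time_s: 13.38
tcp_pos: [0.5573, -0.0774, 0.0801]
tool_rot: [3.141, 0.0, -1.667]
wrist_force: [-0.3, 0.2, -0.6]
finger_gap: 0.101
```

Call:
{"fn": "carry_out", "kwargs": {
  "deltas": [
    [[0,0,0.002,0,0],[0,0,0.002,0,0],[0,0,0.002,0,0],[0,0,0.002,0,0],[0,0,0.002,0,0],[0,0,0.001,0,0],[0,0,0,0,0]]
  ]
}}

```text
time_s: 14.25
tcp_pos: [0.5574, -0.0774, 0.0691]
tool_rot: [3.142, -0.0, -1.667]
wrist_force: [2.0, 0.1, -0.9]
finger_gap: 0.097
```

Call:
{"fn": "carry_out", "kwargs": {
  "deltas": [
    [[0,0,0.001,0,0],[0,0,0.001,0,0],[0,0,0,0,0],[0,0,0,0,0]]
  ]
}}

```text
time_s: 14.75
tcp_pos: [0.5574, -0.0774, 0.0673]
tool_rot: [-3.142, 0.0, -1.667]
wrist_force: [-0.1, -0.4, 2.1]
finger_gap: 0.096
```

```bash
python3 - <<'E'
from h import *
from station import bot
for i in range(1):
    s,ci,im=shot(bot,'w6'); print(s['tcp_pos'],s['finger_gap'],s['wrist_force'])
a=bot.snapshot('side')[:,:,::-1];b=bot.snapshot('scene')[:,:,::-1]
A=cv2.resize(a[150:225,215:290],None,fx=5.3,fy=5.3,interpolation=cv2.INTER_CUBIC);B=cv2.resize(b[165:240,215:290],None,fx=5.3,fy=5.3,interpolation=cv2.INTER_CUBIC)
cv2.imwrite('pics/ab6.png',np.hstack([A,B]))
print(bot.read_state()['wrist_force'])
E
```

```text
[ 0.55743822 -0.07735377  0.06731507] 0.09599775164657963 [-0.10757507 -0.38911862  2.13249731]
[ 0.76721433 -0.11000895  2.77641931]
```

View pics/ab6.png

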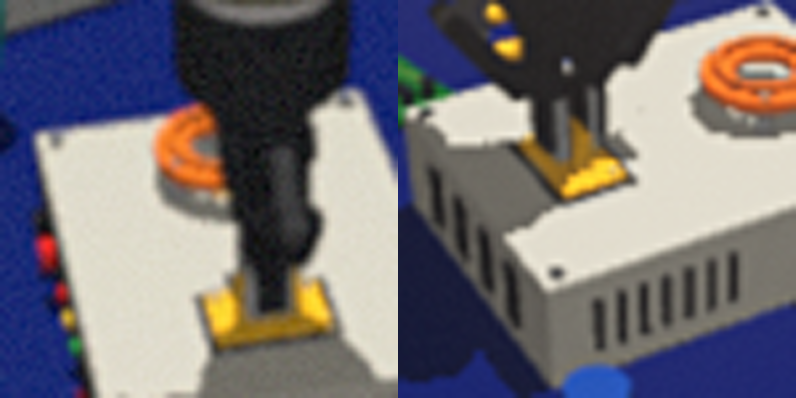

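It's nearly home. I keep pressing until the force shows a hard stop.

Call:
{"fn": "carry_out", "kwargs": {
  "deltas": [
    [[0,0,0.001,0,0],[0,0,0.001,0,0],[0,0,0,0,0]]
  ]
}}

```text
time_s: 15.28
tcp_pos: [0.5575, -0.0774, 0.0672]
tool_rot: [3.141, 0.001, -1.667]
wrist_force: [-11.2, 2.7, 26.6]
finger_gap: 0.096
```

Call:
{"fn": "carry_out", "kwargs": {
  "deltas": [
    [[0,0,-0.0015,0,0.0],[0,0,0,0,0.03],[0,0,0,0,0.03],[0,0,0,0,0.03],[0,0,0,0,0.03],[0,0,0,0,0.03]]
  ],
  "force": 20
}}

```text
time_s: 16.02
tcp_pos: [0.5574, -0.0774, 0.0667]
tool_rot: [3.141, 0.0, -1.667]
wrist_force: [0.5, 1.1, 0.3]
finger_gap: 0.355
```

Call:
{"fn": "carry_out", "kwargs": {
  "deltas": [
    [[0,0,-0.01,0,0.03],[0,0,-0.02,0,0.03],[0,0,-0.03,0,0.03],[0,0,-0.03,0,0.06],[0,0,-0.03,0,0.06],[0,0.03,-0.03,0,0.08],[0,0.03,0,0,0.08],[0,0,0,0,0.08],[0,0,0,0,0.08]]
  ]
}}

```text
time_s: 17.15
tcp_pos: [0.4981, -0.0715, 0.2173]
tool_rot: [-3.141, 0.001, -1.667]
wrist_force: [0.0, -0.3, 0.1]
finger_gap: 0.935
```

```bash
python3 - <<'E'
from h import *
from station import bot
s,ci,im=shot(bot,'w7'); print(s['tcp_pos'],s['tool_rot'],s['finger_gap'],s['wrist_force'])
E
```

```text
[ 0.49814824 -0.07152443  0.21728897] [-3.14064199e+00  5.94931204e-04 -1.66677358e+00] 0.9352846649440841 [ 0.02100763 -0.31829261  0.07540994]
```

View pics/w7_big.png

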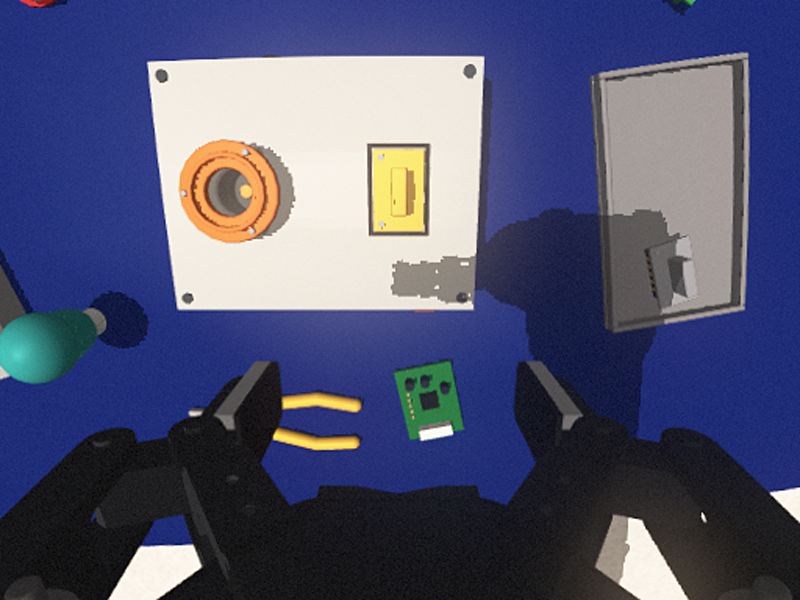

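The yellow module is seated inside the frame at (398,190), and the grey module hasn't moved. Now on to the white lamp. I turn the hand so the fingers stay clear of the amber and turquoise lamps.

Call:
{"fn": "carry_out", "kwargs": {
  "deltas": [
    [[0,0,0,-0.1667,0.08],[0,0,0,-0.1667,0.08],[0,0,0,-0.1667,0.08],[0,0,0,-0.1667,0.08],[0,0,0,-0.1667,0.08],[0,0,0,-0.1667,0.08],[0,0,0,0,0.08]]
  ]
}}

```text
time_s: 18.08
tcp_pos: [0.4981, -0.0718, 0.2166]
tool_rot: [3.141, -0.0, -0.668]
wrist_force: [-0.8, -0.4, 0.6]
finger_gap: 0.938
```

Call:
{"fn": "carry_out", "kwargs": {
  "deltas": [
    [[-0.0317,-0.0367,0,0,0.08],[-0.0317,-0.0367,0,0,0.08],[-0.0317,-0.0367,0,0,0.08],[-0.0317,-0.0367,0,0,0.08],[-0.0317,-0.0367,0,0,0.08],[-0.0317,-0.0367,0,0,0.08],[-0.0317,-0.0367,0,0,0.08],[-0.0317,-0.0367,0,0,0.08],[0,0,0,0,0.08],[0,0,0,0,0.08]]
  ]
}}

```text
time_s: 19.32
tcp_pos: [0.4803, 0.3154, 0.2164]
tool_rot: [3.141, -0.0, -0.67]
wrist_force: [-0.2, -0.7, 0.3]
finger_gap: 0.938
```

```bash
python3 - <<'E'
from h import *
from station import bot
s,ci,im=shot(bot,'w8'); print(s['tcp_pos'],s['tool_rot'],s['finger_gap'],s['joint_positions'].round(2))
E
```

```text
[0.48033874 0.31537489 0.21637754] [ 3.14061363e+00 -4.71018016e-04 -6.69756308e-01] 0.9381118447122891 [-0.95  0.23  0.34  1.64 -0.08  1.29 -1.27]
```

View pics/w8_big.png

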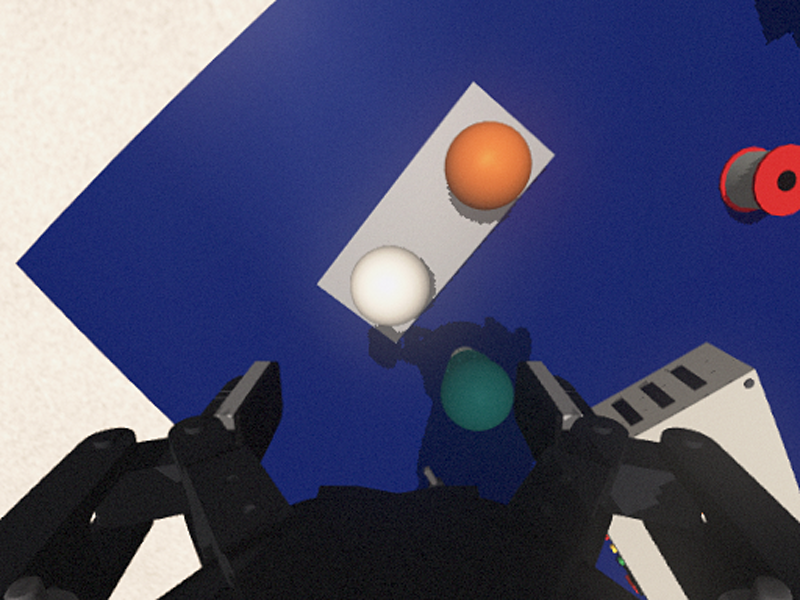

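```bash
python3 - <<'E'
from h import *
s,ci=pickle.load(open('w8.pkl','rb')); im=cv2.imread('pics/w8.png');k=1.5625
R=Rot.from_euler('xyz',s['tool_rot']).as_matrix()
hsv=cv2.cvtColor(im,cv2.COLOR_BGR2HSV)
def globe(nm,m,z,box):
    mm=np.zeros_like(m);x0,y0,x1,y1=box;mm[y0:y1,x0:x1]=m[y0:y1,x0:x1]
    cs,_=cv2.findContours(mm,cv2.RETR_EXTERNAL,cv2.CHAIN_APPROX_NONE);c=max(cs,key=cv2.contourArea)
    h=cv2.convexHull(c); (x,y),r=cv2.minEnclosingCircle(c); e=cv2.fitEllipse(c)
    P=plane(ci,[(x,y)],z)[0]; P2=plane(ci,[e[0]],z)[0]
    C=-np.array(ci['R']).T@np.array(ci['t']); 
    print(nm,np.array([x,y])*k,r*k,np.array(e[1])*k,P.round(4),P2.round(4),'tool',((P-s['tcp_pos'])@R).round(4),'diam',2*r/ci['fx']*np.linalg.norm(P-C))
g=cv2.cvtColor(im,cv2.COLOR_BGR2GRAY)
print(im[183,250],im[170,262],im[160,280],im[150,240])
m=((hsv[...,1]<60)&(im[...,2]>200)).astype(np.uint8)*255
cv2.imwrite('pics/m8.png',m[130:230,190:310])
globe('white',m,.076,(215,150,285,215))
globe('amber',mask(im,(3,120,80),(20,255,255)),.076,(270,70,350,145))
globe('turq',mask(im,(75,100,30),(95,255,255)),.068,(270,220,340,290))
P=plane(ci,np.array([(474,82),(554,155),(318,285)])/k,.03);print(P.round(4),np.linalg.norm(P[1]-P[0]),np.linalg.norm(P[2]-P[0]),((P[1]+P[2])/2).round(4))
E
```

```text
[246 243 244] [205 221 229] [184 189 197] [193 196 202]
white [387.2282505 284.375    ] 36.097827553749084 [69.86435056 70.65367103] [0.4727 0.317  0.076 ] [0.4726 0.317  0.076 ] tool [-0.0071  0.0033  0.1404] diam 0.04914905624984269
amber [486.83595657 164.72656727] 44.70270276069641 [83.51951241 87.66024709] [0.5715 0.3389 0.076 ] [0.5717 0.3386 0.076 ] tool [ 0.0568 -0.0751  0.1403] diam 0.060277048716875926
turq [475.99143982 389.2925024 ] 40.637147426605225 [68.46681237 79.64114547] [0.4728 0.2105 0.068 ] [0.4715 0.2095 0.068 ] tool [0.0591 0.0868 0.1485] diam 0.06344986871012794
[[0.6058 0.3862 0.03  ]
 [0.6233 0.3092 0.03  ]
 [0.4214 0.3425 0.03  ]] 0.07894666159805451 0.18954505367716254 [0.5223 0.3259 0.03  ]
```

```bash
python3 - <<'E'
from h import *
s,ci=pickle.load(open('w8.pkl','rb')); im=cv2.imread('pics/w8.png');k=1.5625
R=Rot.from_euler('xyz',s['tool_rot']).as_matrix()
g=cv2.cvtColor(im,cv2.COLOR_BGR2GRAY)
c=cv2.HoughCircles(g[140:225,205:295],cv2.HOUGH_GRADIENT_ALT,1,20,param1=100,param2=.6,minRadius=20,maxRadius=32); print(c)
for p in [np.array([391,286])/k]+([] if c is None else [c[0,0,:2]+[205,140]]):
    P=plane(ci,[p],.076)[0]; print(p*k,P.round(4),((P-s['tcp_pos'])@R).round(4))
P=np.array([.4741,.3159,.076]);print(((P-s['tcp_pos'])@R).round(4))
E
```

```text
[[[43.       42.       25.848938]]]
[391. 286.] [0.474  0.3145 0.076 ] [-0.0045  0.0045  0.1404]
[387.5   284.375] [0.4728 0.3169 0.076 ] [-0.0069  0.0033  0.1404]
[-0.0053  0.0033  0.1404]
```

Three estimates put the white globe within about 2 mm of each other, at (0.473, 0.316). I go down with the jaws open around it.

Call:
{"fn": "carry_out", "kwargs": {
  "deltas": [
    [[-0.003,0.0018,0.025,0,0.08],[-0.0032,0.0019,0.025,0,0.08],[0,0,0.025,0,0.08],[0,0,0.025,0,0.08],[0,0,0.025,0,0.08],[0,0,0.02,0,0.08],[0,0,0.015,0,0.08],[0,0,0,0,0.08]]
  ]
}}

```text
time_s: 20.38
tcp_pos: [0.4727, 0.3158, 0.0561]
tool_rot: [3.14, 0.0, -0.668]
wrist_force: [0.6, -0.4, 0.2]
finger_gap: 0.938
```

```bash
python3 - <<'E'
from h import *
from station import bot
s,ci,im=shot(bot,'w9'); print(s['tcp_pos'],s['tool_rot'],s['finger_gap'],s['wrist_force'])
E
```

```text
[0.47266976 0.31582963 0.05610169] [ 3.13998844e+00  1.43284075e-04 -6.68380892e-01] 0.9384855988815992 [ 0.60288081 -0.39648989  0.20788773]
```

View pics/w9_big.png

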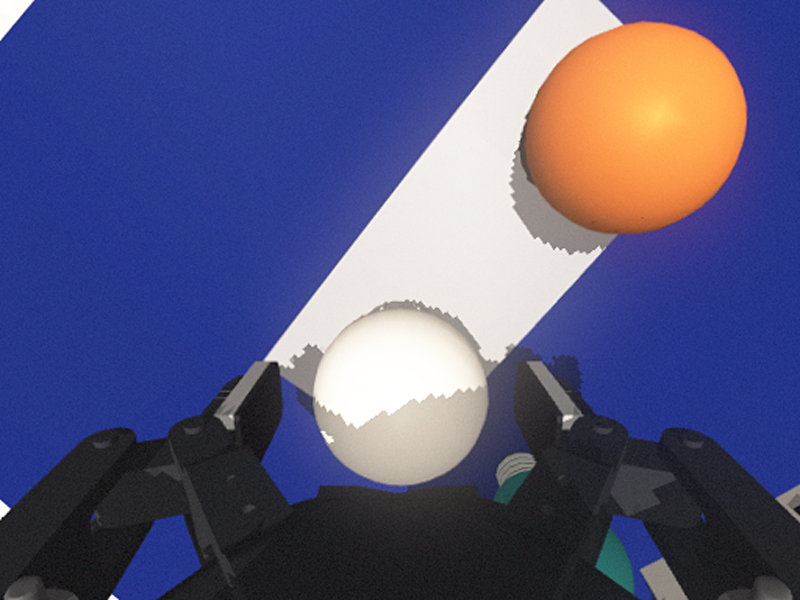

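```bash
python3 - <<'E'
from h import *
s,ci=pickle.load(open('w9.pkl','rb'));k=1.5625
R=Rot.from_euler('xyz',s['tool_rot']).as_matrix()
P=plane(ci,np.array([(401,397),(314,397),(488,397)])/k,.076); print(((P-s['tcp_pos'])@R).round(4))
# project pad faces at gap 80: inner x=+-.04, y=+-.011, z rel tip
X=np.array([[sx*.040,sy*.011,-z] for sx in(-1,1) for sy in(-1,1) for z in(.012,.035)])
print((proj(ci,s['tcp_pos']+X@R.T)*k).round(0).tolist())
E
```

```text
[[ 0.0011  0.0007 -0.0199]
 [-0.0267  0.0008 -0.0199]
 [ 0.0289  0.0008 -0.0199]]
[[276.0, 353.0], [254.0, 385.0], [282.0, 412.0], [262.0, 453.0], [519.0, 353.0], [541.0, 385.0], [514.0, 412.0], [534.0, 453.0]]
```

The globe is centred, 1 mm off in the jaw direction and 0.7 mm across it. Closing.

Call:
{"fn": "carry_out", "kwargs": {
  "deltas": [
    [[0,0.0005,0,0,0.06],[0,0,0,0,0.05],[0,0,0,0,0.04],[0,0,0,0,0.03],[0,0,0,0,0.03],[0,0,0,0,0.03]]
  ],
  "force": 50
}}

```text
time_s: 21.18
tcp_pos: [0.4733, 0.317, 0.0581]
tool_rot: [-3.139, -0.0, -0.667]
wrist_force: [-0.8, -0.8, 5.4]
finger_gap: 0.62
```

Call:
{"fn": "carry_out", "kwargs": {
  "deltas": [
    [[0,0,-0.01,0,0.03],[0,0,-0.02,0,0.03],[0,0,-0.03,0,0.03],[0,0,-0.03,0,0.03],[0,0,-0.03,0,0.03],[0,0,-0.03,0,0.03],[0,0,0,0,0.03],[0,0,0,0,0.03]]
  ]
}}

```text
time_s: 22.18
tcp_pos: [0.4722, 0.3163, 0.2064]
tool_rot: [3.141, 0.0, -0.667]
wrist_force: [-0.2, 0.4, -0.7]
finger_gap: 0.618
```

```bash
python3 - <<'E'
from h import *
from station import bot
s,ci,im=shot(bot,'w10'); print(s['tcp_pos'],s['tool_rot'],s['finger_gap'],s['wrist_force'])
a=bot.snapshot('side')[:,:,::-1];b=bot.snapshot('scene')[:,:,::-1]
cv2.imwrite('pics/side10.png',a);cv2.imwrite('pics/scene10.png',b)
A=cv2.resize(a[40:190,130:280],(400,400),interpolation=cv2.INTER_CUBIC);B=cv2.resize(b[50:200,270:420],(400,400),interpolation=cv2.INTER_CUBIC)
cv2.imwrite('pics/ab10.png',np.hstack([A,B]))
E
```

```text
[0.47217822 0.3162833  0.20640286] [ 3.14105114e+00  2.31934067e-04 -6.66670323e-01] 0.6176083143001295 [-0.18777635  0.44663127 -0.74916282]
```

View pics/ab10.png

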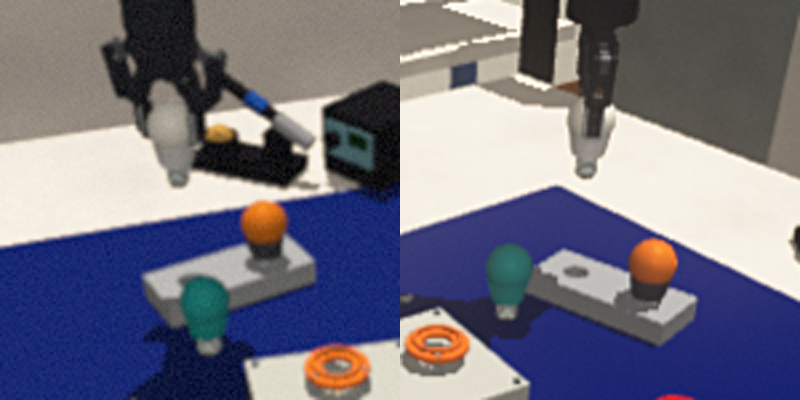

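View pics/w10_big.png

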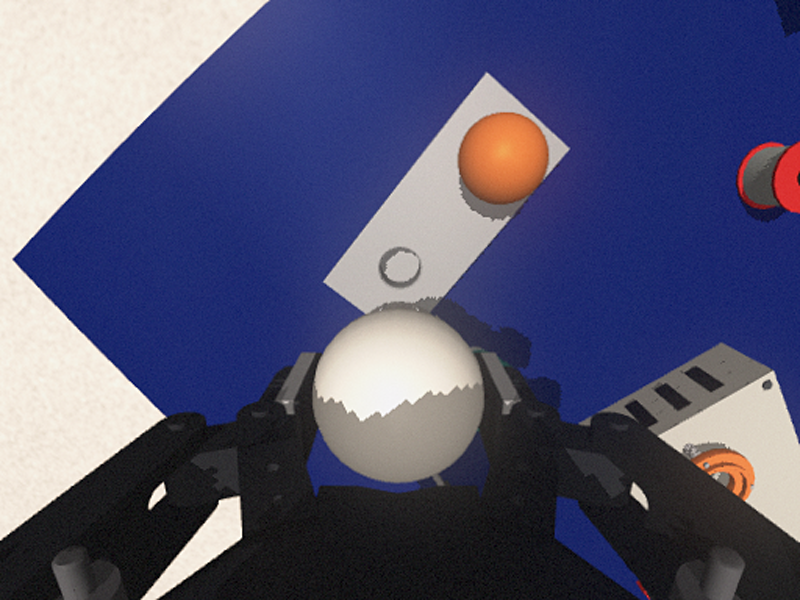

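The white lamp is lifted, the amber and turquoise lamps are untouched. I check the held lamp for tilt against both fixed views.

```bash
python3 - <<'E'
from h import *
s,ci=pickle.load(open('w10.pkl','rb')); t=s['tcp_pos']
f=t-[0,0,.050]
for n,off,(w0,w1) in [('side',(130,40),(0,0)),('scene',(270,50),(0,0))]:
    c=pickle.load(open(n+'.pkl','rb')); im=cv2.imread(f'pics/{n}10.png')
    p=proj(c,[f,f+[0,0,.027],f+[0,0,.068]]); print(n,p.round(1).tolist())
    x0,y0=np.int32(p[:2].mean(0))-[30,40]
    Z=cv2.resize(im[y0:y0+60,x0:x0+60],(480,480),interpolation=cv2.INTER_CUBIC)
    for q in p: cv2.circle(Z,tuple(np.int32((q-[x0,y0]+.5)*8)),4,(0,0,255),1)
    globals()[n]=Z
cv2.imwrite('pics/tilt10.png',np.hstack([side,scene])[:, :])
E
```

```text
side [[196.1, 108.6], [195.1, 100.3], [193.6, 87.2]]
scene [[338.8, 114.4], [339.7, 106.1], [341.1, 93.1]]
```

```bash
python3 -c "
import cv2;a=cv2.imread('pics/tilt10.png');cv2.imwrite('pics/tilt10s.png',cv2.resize(a,(800,400)))"
```

```text
(no output)
```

View pics/tilt10s.png

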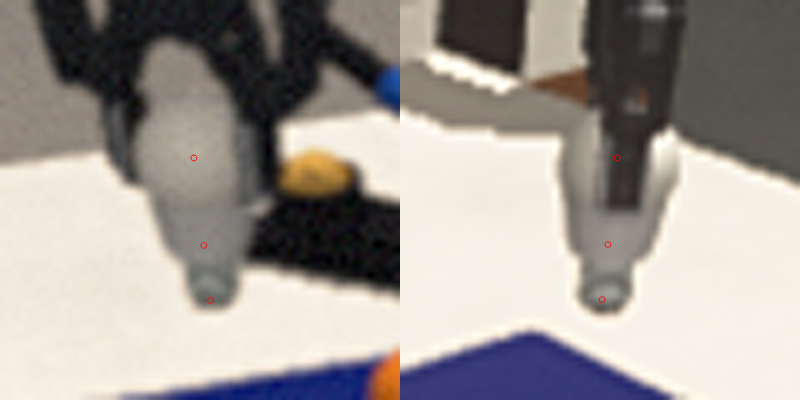

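The lamp hangs upright on the tool axis, with the foot 50 mm below the TCP. Next I move beside the ring, turn the jaws clear of the guide pins and measure the ring.

Call:
{"fn": "carry_out", "kwargs": {
  "deltas": [
    [[0.0321,0.0248,0,0,0.03],[0.0321,0.0248,0,0,0.03],[0.0321,0.0248,0,0,0.03],[0.0321,0.0248,0,0,0.03],[0.0321,0.0248,0,0,0.03],[0.0321,0.0248,0,0,0.03],[0.0321,0.0248,0,0,0.03],[0.0321,0.0248,0,0,0.03],[0.0321,0.0248,0,0,0.03]]
  ]
}}

```text
time_s: 23.45
tcp_pos: [0.5614, -0.0389, 0.2062]
tool_rot: [3.141, 0.001, -0.667]
wrist_force: [0.2, -0.2, -0.8]
finger_gap: 0.617
```

Call:
{"fn": "carry_out", "kwargs": {
  "deltas": [
    [[0,0,0,-0.1428,0.03],[0,0,0,-0.1428,0.03],[0,0,0,-0.1428,0.03],[0,0,0,-0.1428,0.03],[0,0,0,0,0.03],[0,0,0,0,0.03]]
  ]
}}

```text
time_s: 24.2
tcp_pos: [0.5613, -0.0377, 0.2064]
tool_rot: [3.142, 0.001, -0.099]
wrist_force: [-1.2, 0.5, -0.9]
finger_gap: 0.62
```

```bash
python3 - <<'E'
from h import *
from station import bot
s,ci,im=shot(bot,'w11'); print(s['tcp_pos'],s['tool_rot'],s['finger_gap'],s['wrist_force'])
E
```

```text
[ 0.56134408 -0.03766629  0.20643632] [ 3.14152817e+00  5.78454000e-04 -9.89173094e-02] 0.6201265951627363 [-1.21703344  0.51865335 -0.87030832]
```

View pics/w11_big.png

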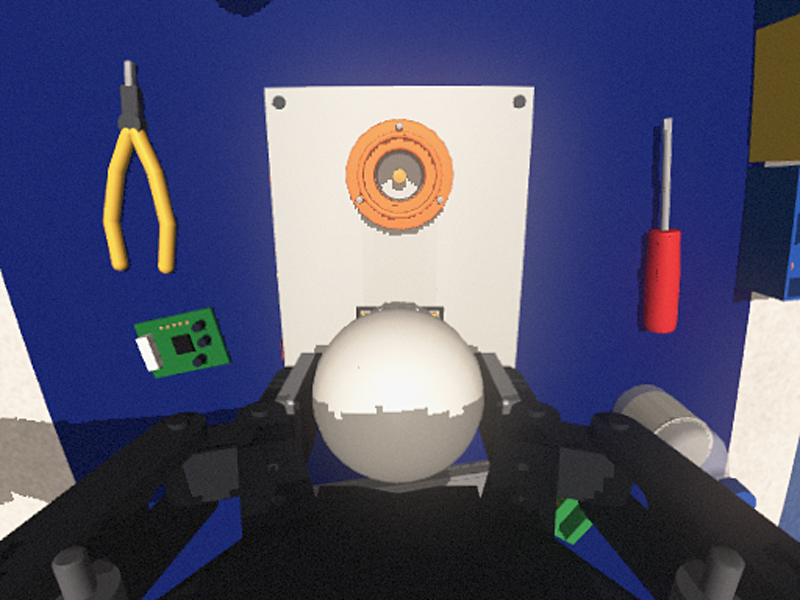

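The ring is at (399,177), with pins at (399,128), (360,200) and (441,200). The jaws miss the pins in this orientation.

```bash
python3 - <<'E'
from h import *
s,ci=pickle.load(open('w11.pkl','rb')); im=cv2.imread('pics/w11.png');k=1.5625; g=cv2.cvtColor(im,cv2.COLOR_BGR2GRAY)
R=Rot.from_euler('xyz',s['tool_rot']).as_matrix()
T=lambda P:((P-s['tcp_pos'])@R).round(4)
P=plane(ci,np.array([(399,128),(360,200),(441,200)])/k,.086)
# circumcentre
a,b,c=P[:,:2]; A=2*np.array([b-a,c-a]); cc=np.linalg.solve(A,[b@b-a@a,c@c-a@a]); print('pins c',cc.round(4),'r',np.linalg.norm(cc-a),T(np.r_[cc,.086]))
m=mask(im,(5,130,60),(18,255,255)); m[:70]=0;m[160:]=0;m[:,:200]=0;m[:,300:]=0
cs,h=cv2.findContours(m,cv2.RETR_CCOMP,cv2.CHAIN_APPROX_NONE); 
for c in sorted(cs,key=cv2.contourArea)[::-1][:4]:
    e=cv2.fitEllipse(c) if len(c)>5 else None
    if e is not None and e[1][0]>10:
        for z in(.081,.086): Q=plane(ci,[e[0]],z)[0]; print(np.array(e[0])*k,np.array(e[1])*k,z,Q.round(4),T(Q))
def sub(pts,w=3):
    c=np.array(pts,np.float32).reshape(-1,1,2)/k
    return cv2.cornerSubPix(g,c.copy(),(w,w),(-1,-1),(3,30,.01)).reshape(-1,2)
f=sub([(265,88),(534,88)]);D=plane(ci,f,.06);d=D[1]-D[0];u=d/np.linalg.norm(d);n=np.array([-u[1],u[0],0])
print('deck edge',f*k,np.linalg.norm(d),np.degrees(np.arctan2(d[1],d[0])),'ring from edge',(D.mean(0)-.055*n).round(4),T(D.mean(0)-.055*n))
# globe in hand
G=plane(ci,np.array([(399,395)])/k,s['tcp_pos'][2]+.018);print('globe',T(G))
cv2.imwrite('pics/w11z.png',cv2.resize(im[65:160,210:305],None,fx=6,fy=6,interpolation=cv2.INTER_CUBIC))
E
```

```text
pins c [0.5687 0.0295] r 0.02776506848677039 [ 0.0008 -0.0675  0.1204]
[398.83759022 173.76983166] [104.49730158 108.67394209] 0.081 [0.5679 0.0316 0.081 ] [-0.0002 -0.0696  0.1254]
[398.83759022 173.76983166] [104.49730158 108.67394209] 0.086 [0.5679 0.0315 0.086 ] [-0.0002 -0.0695  0.1204]
[398.93038273 174.75720644] [52.0501256  53.47887278] 0.081 [0.5679 0.031  0.081 ] [-0.0002 -0.069   0.1254]
[398.93038273 174.75720644] [52.0501256  53.47887278] 0.086 [0.5679 0.0309 0.086 ] [-0.0002 -0.0689  0.1204]
deck edge [[263.7747    87.12028 ]
 [533.4622    86.378685]] 0.16951378428755493 -5.529657927096095 ring from edge [0.5678 0.0306 0.06  ] [-0.0002 -0.0686  0.1464]
globe [[-0.0004  0.0008 -0.018 ]]
```

View pics/w11z.png

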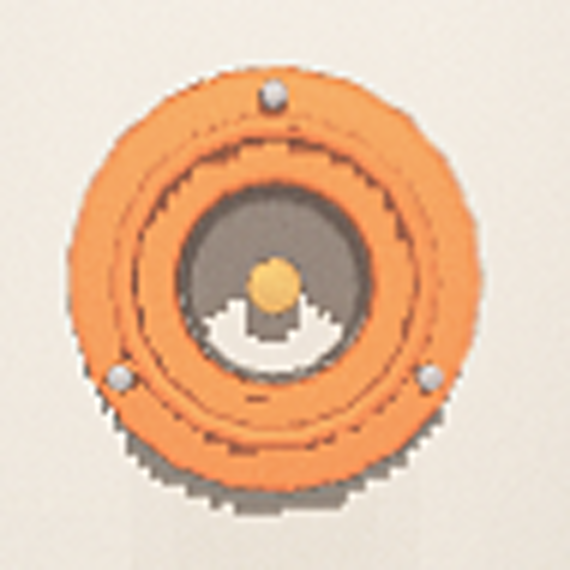

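Bore, outer rim and deck edge agree on the ring axis to within 1 mm. I move over it and take a check picture before going in.

Call:
{"fn": "carry_out", "kwargs": {
  "deltas": [
    [[0,-0.023,0,0,0.03],[0,-0.023,0,0,0.03],[0,-0.023,0,0,0.03],[0,0,0.02,0,0.03],[0,0,0.02,0,0.03],[0,0,0.014,0,0.03],[0,0,0,0,0.03],[0,0,0,0,0.03]]
  ]
}}

```text
time_s: 25.25
tcp_pos: [0.5685, 0.031, 0.1535]
tool_rot: [-3.141, -0.001, -0.096]
wrist_force: [-0.2, 0.7, -0.3]
finger_gap: 0.619
```

```bash
python3 - <<'E'
from h import *
from station import bot
s,ci,im=shot(bot,'w12'); print(s['tcp_pos'],s['tool_rot'],s['finger_gap'],s['wrist_force'])
t=s['tcp_pos'];f=t-[0,0,.050]
out=[]
for n in ('side','scene'):
    c=pickle.load(open(n+'.pkl','rb')); im=bot.snapshot(n)[:,:,::-1].copy()
    cv2.imwrite(f'pics/{n}12.png',im)
    p=proj(c,[f,f+[0,0,.068],[.568,.031,.081]]); x0,y0=np.int32(p[0])-[30,30]
    Z=cv2.resize(im[y0:y0+60,x0:x0+60],(400,400),interpolation=cv2.INTER_CUBIC)
    for q in p: cv2.circle(Z,tuple(np.int32((q-[x0,y0]+.5)*400/60)),4,(255,0,255),1)
    out.append(Z)
cv2.imwrite('pics/ab12.png',np.hstack(out))
E
```

```text
[0.56853644 0.0310136  0.15352121] [-3.14129333e+00 -9.30413720e-04 -9.61603110e-02] 0.6191829597782121 [-0.16595746  0.70411628 -0.26194293]
```

View pics/ab12.png

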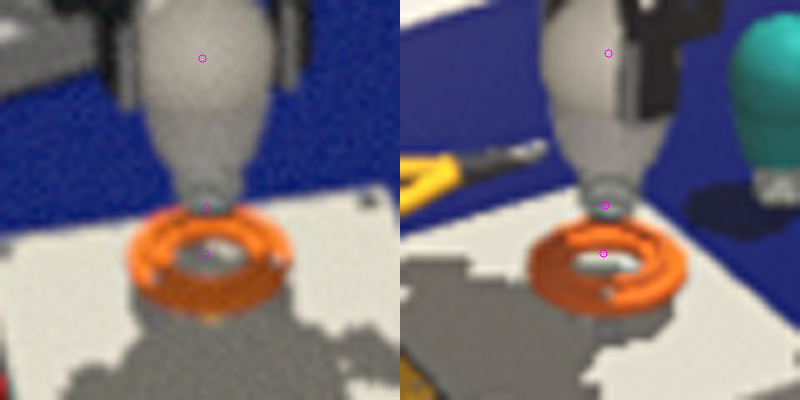

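View pics/w12_big.png

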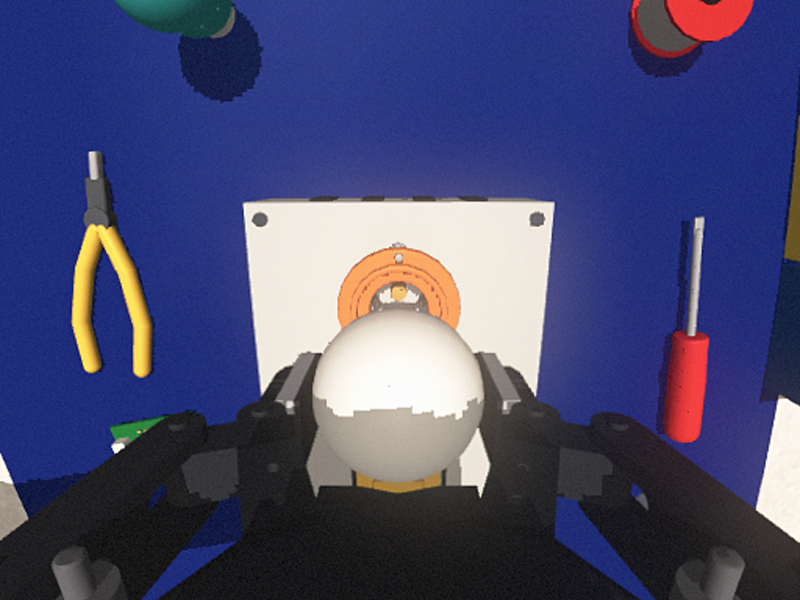

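The foot is centred over the bore to within about 1 mm in every view. Lowering.

Call:
{"fn": "carry_out", "kwargs": {
  "deltas": [
    [[0.0005,0,0.008,0,0.03],[0,0,0.008,0,0.03],[0,0,0.006,0,0.03],[0,0,0.006,0,0.03],[0,0,0.006,0,0.03],[0,0,0,0,0.03]]
  ],
  "force": 60
}}

```text
time_s: 26.15
tcp_pos: [0.5683, 0.031, 0.1183]
tool_rot: [3.141, 0.001, -0.096]
wrist_force: [0.5, -0.9, -1.2]
finger_gap: 0.615
```

Call:
{"fn": "carry_out", "kwargs": {
  "deltas": [
    [[0,0,0.005,0,0.03],[0,0,0.004,0,0.03],[0,0,0.002,0,0.03],[0,0,0.002,0,0.03],[0,0,0.0,0,0.03]]
  ]
}}

```text
time_s: 26.78
tcp_pos: [0.5685, 0.0311, 0.1057]
tool_rot: [-3.142, 0.0, -0.096]
wrist_force: [-0.3, -0.4, -0.4]
finger_gap: 0.616
```

Call:
{"fn": "carry_out", "kwargs": {
  "deltas": [
    [[0,0,0.002,0,0.03],[0,0,0.002,0,0.03],[0,0,0.001,0,0.03],[0,0,0,0,0.03],[0,0,0,0,0.03]]
  ]
}}

```text
time_s: 27.4
tcp_pos: [0.5688, 0.0311, 0.101]
tool_rot: [-3.141, -0.0, -0.096]
wrist_force: [-0.4, -0.0, 2.8]
finger_gap: 0.618
```

```bash
cat > look.py <<'E'
from h import *
from station import bot
import sys
N=sys.argv[1]
s,ci,im=shot(bot,'w'+N); print(s['tcp_pos'],s['tool_rot'],s['finger_gap'],s['wrist_force'])
out=[]
for n in ('side','scene'):
    c=pickle.load(open(n+'.pkl','rb')); im=bot.snapshot(n)[:,:,::-1].copy()
    cv2.imwrite(f'pics/{n}{N}.png',im)
    x0,y0=np.int32(proj(c,[.568,.031,.085])[0])-[30,35]
    out.append(cv2.resize(im[y0:y0+60,x0:x0+60],(400,400),interpolation=cv2.INTER_CUBIC))
cv2.imwrite(f'pics/ab{N}.png',np.hstack(out)); print(bot.read_state()['wrist_force'])
E
python3 look.py 13
```

```text
[0.56881898 0.03105552 0.10101741] [-3.14139142e+00 -4.96774027e-04 -9.55943243e-02] 0.6176185576333326 [-0.39419781 -0.03528734  2.77370228]
[ 0.2644991  -0.01202467  2.0028503 ]
```

View pics/ab13.png

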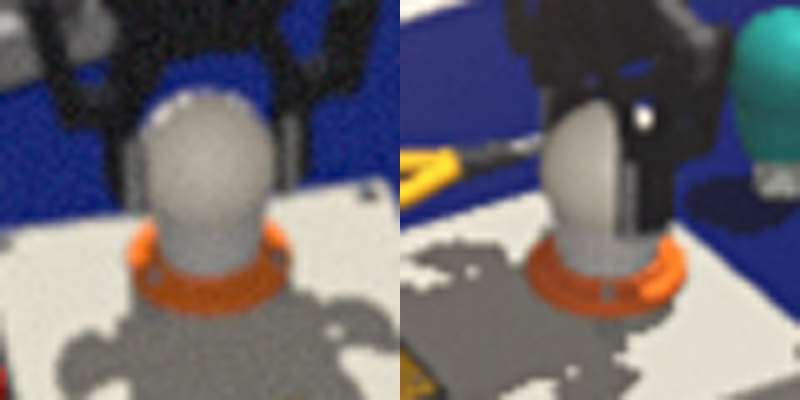

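The shoulder is on the seat and the spring load has started. Pressing on straight down.

Call:
{"fn": "carry_out", "kwargs": {
  "deltas": [
    [[0,0,0.002,0,0.03],[0,0,0.002,0,0.03],[0,0,0.002,0,0.03],[0,0,0,0,0.03],[0,0,0,0,0.03]]
  ]
}}

```text
time_s: 28.18
tcp_pos: [0.5688, 0.031, 0.0951]
tool_rot: [-3.141, -0.0, -0.096]
wrist_force: [-0.3, -0.9, 7.5]
finger_gap: 0.612
```

Call:
{"fn": "carry_out", "kwargs": {
  "deltas": [
    [[0,0,0.001,0,0.03],[0,0,0.001,0,0.03],[0,0,0.001,0,0.03],[0,0,0,0,0.03],[0,0,0,0,0.03]]
  ]
}}

```text
time_s: 28.8
tcp_pos: [0.5688, 0.0311, 0.0923]
tool_rot: [-3.141, -0.0, -0.096]
wrist_force: [-1.2, 0.5, 10.0]
finger_gap: 0.614
```

Call:
{"fn": "carry_out", "kwargs": {
  "deltas": [
    [[0,0,0.001,0,0.03],[0,0,0,0,0.03],[0,0,0,0,0.03]]
  ]
}}

```text
time_s: 29.18
tcp_pos: [0.5689, 0.0311, 0.092]
tool_rot: [-3.141, -0.001, -0.096]
wrist_force: [-4.4, -1.2, 17.4]
finger_gap: 0.62
```

Call:
{"fn": "carry_out", "kwargs": {
  "deltas": [
    [[0,0,0.001,0,0.03],[0,0,0,0,0.03],[0,0,0,0,0.03]]
  ]
}}

```text
time_s: 29.55
tcp_pos: [0.569, 0.0311, 0.0919]
tool_rot: [-3.14, -0.001, -0.096]
wrist_force: [-8.3, -0.5, 25.9]
finger_gap: 0.619
```

```bash
python3 look.py 14
```

```text
[0.56904367 0.03108932 0.09185911] [-3.14026710e+00 -7.79408933e-04 -9.58606050e-02] 0.6186782783944836 [-8.3376569  -0.48864078 25.93007006]
[-7.27424502 -0.31449228 25.73901615]
```

View pics/ab14.png

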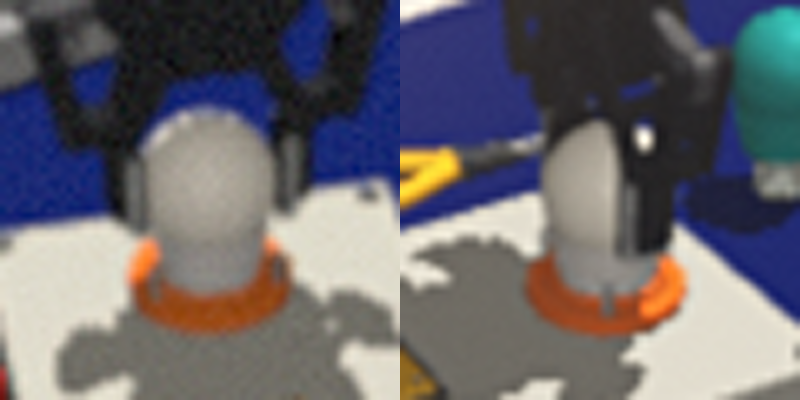

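View pics/w14_big.png

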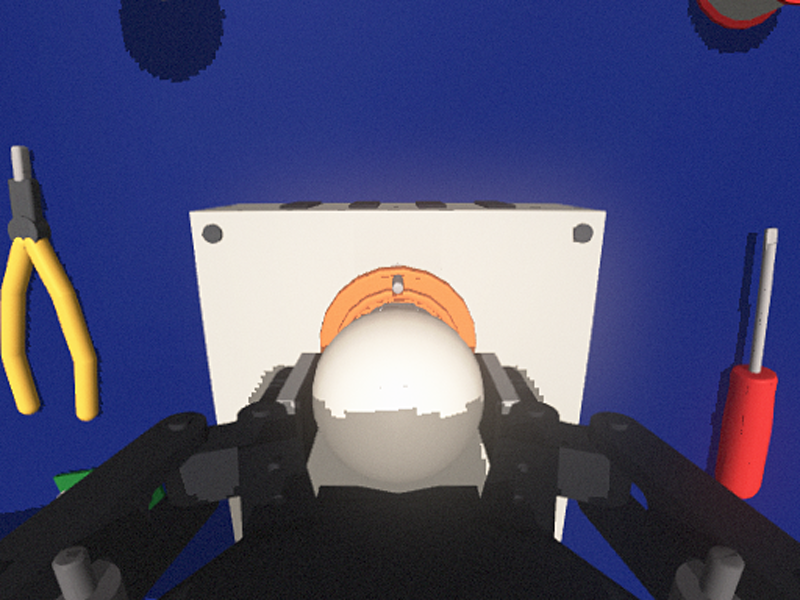

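```bash
python3 - <<'E'
from h import *
for n in('side','scene'):
    c=pickle.load(open(n+'.pkl','rb'))
    print(n,'expected rows, front lower edge z=.073-d:',[proj(c,[[.568,.031,.073-d]])[0].round(1).tolist() for d in(0,.003,.012)])
    x0,y0=np.int32(proj(c,[.568,.031,.08])[0])
    for N in('0','12','13','14'):
        im=cv2.imread(f'pics/{n}{N}.png'); m=mask(im,(3,150,60),(18,255,255))[y0-20:y0+25,x0-25:x0+25]
        w=m[:,10:40]; bot_=[np.max(np.nonzero(w[:,j])[0])+y0-20 for j in range(30) if w[:,j].any()]
        ys,xs=np.nonzero(m); print(N,'bottom max',max(bot_),'median',np.median(bot_),'x',xs.min()+x0-25,xs.max()+x0-25)
E
```

```text
side expected rows, front lower edge z=.073-d: [[255.5, 179.2], [255.5, 180.1], [255.6, 182.8]]
0 bottom max 185 median 184.0 x 245 267
12 bottom max 186 median 184.0 x 245 267
13 bottom max 186 median 185.0 x 245 267
14 bottom max 189 median 188.0 x 245 267
scene expected rows, front lower edge z=.073-d: [[283.0, 179.0], [283.0, 179.9], [282.9, 182.7]]
0 bottom max 185 median 184.0 x 258 295
12 bottom max 185 median 185.0 x 258 295
13 bottom max 187 median 186.0 x 258 295
14 bottom max 189 median 188.0 x 258 295
```

The ring has dropped 4 px in both fixed views, against 3.6 px expected for the full 12 mm. The TCP stopped hard at the predicted 0.092 m. One hold row and a last look at the whole bench before I hand it in.

Call:
{"fn": "carry_out", "kwargs": {
  "deltas": [
    [[0,0,0,0,0.03],[0,0,0,0,0.03],[0,0,0,0,0.03],[0,0,0,0,0.03]]
  ]
}}

```text
time_s: 30.2
tcp_pos: [0.569, 0.0311, 0.0919]
tool_rot: [-3.14, -0.001, -0.096]
wrist_force: [-9.0, 0.2, 25.1]
finger_gap: 0.613
```

```bash
python3 - <<'E'
from h import *
a=cv2.imread('pics/scene14.png')[110:290,100:400];b=cv2.imread('pics/side14.png')[100:380,130:400]
cv2.imwrite('pics/fin.png',np.hstack([cv2.resize(a,(420,252)),cv2.resize(b,(243,252))]))
a0=cv2.imread('pics/scene14.png');cv2.imwrite('pics/fin1.png',cv2.resize(a0[140:260,190:330],None,fx=5,fy=5,interpolation=cv2.INTER_CUBIC))
E
```

```text
(no output)
```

View pics/fin.png

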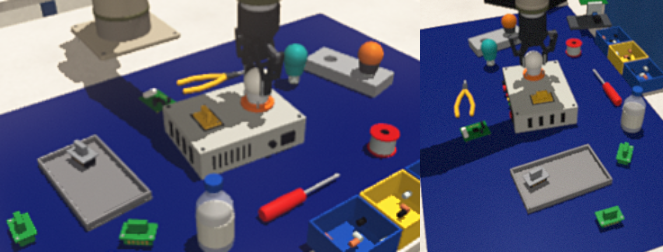

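View pics/fin1.png

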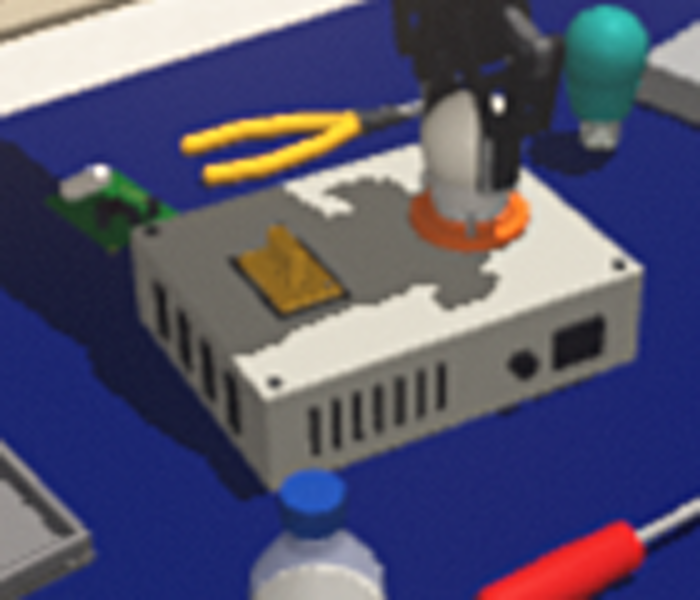

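The yellow module sits flush in its slot and the lamp is held down on the ring. Everything else is where it was.

```bash
python3 -c "
from station import bot
print(bot.sign_off())"
```

```text
the job is handed in; nothing more can be done
None
```

The job is done and handed in at about 30 s of the 69 s allowed. The yellow module is in the slot and released, and the white lamp is still held down in the ring.

- **Module:** I pressed it in until it hit a hard stop at about 26 N. The tool stopped at z 0.0672 m against 0.0673 m worked out for home. After I let go, the pictures show the flange lying flat inside the slot frame.
- **Lamp:** I took it from the rack, checked it hung upright, and set it cap down in the ring with the jaws turned clear of the guide pins. I then pressed straight down until it stopped hard at z 0.0919 m, where I expected 0.092 m. It held there with about 25 N down, more than the roughly 11 N needed.
- **Ring:** it moved down 4 px in both fixed views, where full travel should give 3.6 px, so I take it to be on its stop. The pictures cannot show the contact pin.
- **Everything else:** the last pictures show the amber lamp, grey module, look-alikes and other bystanders where they were.

**What disagreed:**
- The wrist and fixed cameras differed by 2 to 4 mm on where the tester stands. I used the wrist view, and both the module and the lamp cap went in without catching.
- The final push also shows about 8 to 9 N of sideways force at the wrist. The pose stayed steady, so I left it.

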